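Gauge the whetstones before flattening

TASK

The whetstones in the dish drainer are due for flattening: lay them flat on the glass of the lapping bed and, working from the longest stone down to the shortest, slide the gauge over each one and lower its foot gently onto it for a moment to read the thickness. Put any stone thinner than 20 mm back flat in the drainer, leave the others lying on the glass, and finish with the gauge carriage parked against its left-hand stop and the foot up. Leave the other things where they are.

Things in the scene. Friction and masses are not known exactly. Their poses are not given: they have to be found in the camera images.
- drainer: Blue plastic dish drainer, an open tray 350 x 460 mm (its x, y), fixed; floor 6 mm thick, walls 45 mm high, 6 mm thick. Origin: centre of its underside; x points away from the robot, y to the left. The stones lie in a row along y, about 95 mm apart, at x about -0.055; a cup and a stick lie at x about +0.12. A lidded caddy, 115 mm high, is fixed outside its far right corner.
- bed: Lapping bed, fixed: a glass plate 240 mm (x) by 384 mm (y) in a low aluminium frame. Origin: centre of its underside, below the middle of the glass, whose upper face is 28 mm higher. x points away from the robot, y to the left along the rail. Behind the glass, at x = +0.155, a rail along y between two end posts 95 mm high carries the gauge carriage.
- carriage (a joint): Place of the gauge carriage on its rail, m: 0 against the left (+y) end post, its parking stop; grows as it slides right, to 0.30 at the right post. The foot's axis is at x = 0, y = 0.15 - value in the bed's frame. Friction about 1.5 N; it stays where it is left. Move it by the gauge's knob.
- arm (a point): Middle of the top of the boss (34 mm in diameter) that ends the carriage's dark steel arm, on the foot's axis, 108 mm above the glass. The arm, 24 mm wide, reaches here from the rail; nothing of it but the raised foot (50 mm) is lower than 72 mm above the glass.
- gauge (a joint): Reading of the gauge, m: height of the foot's underside above the glass. A spring holds the foot up at 0.05; pushing the knob down lowers it (1.3 N at the top, 4 N near the glass) and it rises again when let go. With the foot resting on a stone that lies on the glass it reads the stone's thickness.
- knob (a point): Centre of the top face of the gauge's black round knob, 30 mm in diameter, 24 mm tall, on the upright stem straight above the foot; it can be gripped from above or pushed. Its top is 136 mm plus the reading above the glass (186 mm with the foot up).
- foot: Round steel gauge foot, 24 mm in diameter, 6 mm thick, at the bottom of the stem. Origin: centre of its underside.
- stone_a: Grey whetstone, 150 mm long (its x) and 42 mm wide (its y), about 210 g, thickness between 12 and 30 mm, to be found with the gauge. Origin: centre of its underside. May be absent.
- stone_b: Grey whetstone, 125 mm long (its x) and 38 mm wide (its y), about 280 g, thickness between 12 and 30 mm, to be found with the gauge. Origin: centre of its underside. May be absent.
- stone_c: Grey whetstone, 100 mm long (its x) and 36 mm wide (its y), about 110 g, thickness between 12 and 30 mm, to be found with the gauge. Origin: centre of its underside. May be absent.
- stone_d: Grey whetstone, 75 mm long (its x) and 34 mm wide (its y), about 140 g, thickness between 12 and 30 mm, to be found with the gauge. Origin: centre of its underside. May be absent.
- cup_in: Stainless steel cup, 72 mm across and 85 mm tall, standing mouth down in the drainer; leave it alone. Origin: centre of its underside.
- stick: Wooden turning stick, 200 mm long (y), lying in the drainer; leave it alone. Origin: underside.
- brush: Dish brush, 200 mm long, lying at the right; leave it alone.
Not all that is in view belongs to the job. Leave any blue or turquoise look-alike of the stone_c alone.

How it is judged:
By the outcome, as a careful person would: the job done as asked, in the order asked, and still so for the second after the job is handed in, with the robot touching nothing.
Of stone_a, stone_b, stone_c, stone_d only 3 to 4 are there at a start; the rules pass over those that are not, and their reading is None.
At some moment in a run one of stone_a, stone_b, stone_c, stone_d may be knocked a few centimetres aside while the robot is not near it.
It also fails if it takes over 210 s, if anything falls off the work surface, if the arm or the gripper's body presses on something with over 40 N, if the wrist force passes 120 N, or if a joint passes its speed limit or range.

ROBOT

A 6-joint arm with a two-finger parallel gripper is mounted at the origin on the work surface. World frame = base frame: x ahead of the robot, y to its left, z up, the work surface at z = 0. Lengths are in m, angles in degrees, forces in N, time in s.
With the tool pointing down it reaches from about 0.425 to 0.95 m from the base axis. Payload 3.5 kg.
Tool frame: the origin (TCP) lies between the finger pads; the fingertips stand 14 mm ahead of it and the grasp point (between the pads) lies 5 mm behind it (bot.nose_length is the distance from the TCP to the fingertips, in m); z points along the fingers, y is the line along which they close (so a half turn about z gives the same grasp; the last joint's range is limited). The gripper opens to 85 mm and grips with 20 to 120 N. Pads are 22 mm wide; open, the fingers measure 114 mm over their backs; the gripper's body (76 mm by 85 mm) begins 54 mm behind the grasp point. The pads swing forward as they close: fully open they stand 13 mm farther back than shut.
Start: joints at [-81.475, 16.404, 90.338, -0, 73.258, -8.594], TCP at [0.199, -0.645, 0.245] pointing down, gripper open.
Joint ranges: [-158.93, 158.93], [-51.34, 127.21], [12.03, 142.37], [-87.48, 267.48], [13.55, 161.25], [-162.69, 162.69]. Speed limits (degrees/s): [159.86, 159.86, 180, 180, 180, 180].

INTERFACE

Orientations are given as [roll, pitch, yaw] about the fixed x, y, z axes, in that order (R = Rz(yaw) Ry(pitch) Rx(roll)).
In Python, from station import readout, capture, bot gives the robot as it stands.
- The arm moves only by the tool apply_moves, never from a script. Its argument "increments" is a list of rows, each a list of 3 entries, a list of its own where there are three numbers: the shift along the tool's x, y, z in m, then the turn about the tool's z in degrees, then the opening, from -1 (shut) to 1 (fully open). In form: [[[tx, ty, tz], yaw, grip], ...]. A call has 1 to 12 rows; each row shifts and turns the commanded pose from where the row before left it, along the tool's axes as they then stand; what a row does not reach is not made up. A row lasts 1/12 s, in which the tool goes at most 41.7 mm and 7.16 degrees, less where a joint would pass 70% of its speed; a pose out of reach is approached as far as the arm can. A call with a gripper value outside its range is refused whole. The fingers move at their own pace and stop on an object; "grip_force" is the grip in N (left out, the last holds). Time passes only in rows, so rows that do not move let the fingers close. It gives the time, the measured TCP pose, the force, the opening and the grip force at its end, in the units of the state.
- readout.get_state(): the state, without advancing time (a new reading comes with each control period).
- capture(name): name is "scene" or "top" or "wrist"; returns a dict with "frame" (384x512x3 uint8, blue, green, red), "intrinsics" (3x3 intrinsics, pixels), "R" (3x3) and "t" (3): a world point X has camera coordinates R X + t; the wrist camera has in their place "hand_eye" (4x4, takes a point from camera to tool coordinates, whose origin is the TCP and whose axes are the flange's). Camera axes: x right, y down, z forward; pixel columns grow to the right and rows downward; lengths in m; the calibration is good to about 2 mm. The wrist camera is an equidistant fisheye: a pixel r from the principal point sees the ray r / f radians off the axis. A picture is of the moment at which its call begins: read the wrist's pose just before it. There is no depth.
- bot.hand_in(): hands the job in; it is judged then, once.
The state is a dict: "time_s": time; "joint_pos": joint angles; "dq": joint speeds; "effort": joint torques, N m; "position": TCP position; "orientation": TCP orientation; "force": force on the tool from outside, world axes, zero at the start; "ft_torque": the same for the moment, N m; "opening": finger opening in m; "grasp_force": force on a finger pad.
Only numpy, scipy, OpenCV 4.12 (cv2) and the standard library are available. Lean on these libraries where they do the work, as an engineer would, in place of code of your own. Each camera call takes 0.05 s, during which the arm holds its last target. There are 200 camera calls.

## Working session

There is one attempt and no reset: what is moved stays moved. The work goes in short steps, Python scripts to look and compute and a tool call to move; the robot and the scene stay as the last step left them, time stands still between calls to the robot, and variables do not carry over. Pictures are saved under pics/ and viewed, at most 14 in all, crops included, and the job is handed in when it is done.

Besides the shell and the picture viewer there is one more tool, called after "Call:" in YAML: its name, and indented under it one key for each argument. apply_moves: Moves the arm, as the interface text tells. Its arguments: {"type":"object","properties":{"increments":{"type":"array"},"grip_force":{"type":"number"}},"required":["increments"]}

```bash
mkdir -p pics; ls; cat > h.py <<'E'
import numpy as np, cv2
from station import readout, capture, bot
E
python3 - <<'E'
from h import *
s=readout.get_state(); print(s)
import pickle
d={}
for n in("scene","top"):
    c=capture(n); d[n]=c; cv2.imwrite(f"pics/{n}0.png",cv2.resize(c["frame"],(800,600),interpolation=cv2.INTER_CUBIC)); print(n,c["intrinsics"],c["R"],c["t"])
pickle.dump(d,open("c0.pkl","wb"))
w=capture("wrist");print(w["intrinsics"],w["hand_eye"])
E
```

```text
pics
{'time_s': 0.0, 'joint_pos': array([-8.14747863e+01,  1.64544217e+01,  9.04245033e+01,  1.84317274e-06,
        7.32569464e+01, -8.59460656e+00]), 'dq': array([-0.1109382 , -0.04447939, -0.00560036, -0.01980595, -0.03948458,
        0.05549209]), 'effort': array([ 8.42873214e-04, -4.05981946e+01, -2.92624158e+01, -1.05967965e-04,
        5.72849429e-03, -1.33221383e-05]), 'position': array([ 0.19863148, -0.64445331,  0.24391969]), 'orientation': array([-1.79865655e+02, -2.03066571e-02,  1.71197959e+01]), 'force': array([0.61599357, 0.14447287, 0.29957975]), 'ft_torque': array([ 0.00073928, -0.02133274, -0.01377674]), 'grasp_force': 0.0, 'opening': 0.08547954632588407}
scene [[423.98342319   0.         242.23918358]
 [  0.         423.98342319 191.05169374]
 [  0.           0.           1.        ]] [[ 7.02972606e-01  7.11216545e-01  7.35868586e-04]
 [ 6.12444505e-01 -6.04818796e-01 -5.09024511e-01]
 [-3.61581587e-01  3.58280965e-01 -8.60751710e-01]] [-0.28681579 -0.27987242  1.79108084]
top [[497.04984081   0.         245.37740041]
 [  0.         497.04984081 188.57704895]
 [  0.           0.           1.        ]] [[-0.01242613 -0.99991584 -0.0037298 ]
 [-0.9988943   0.0125824  -0.04529739]
 [ 0.04534051  0.00316281 -0.99896658]] [-0.07005492  0.49052669  1.82958053]
[[297.31863964   0.         255.51560146]
 [  0.         297.31863964 193.87857432]
 [  0.           0.           1.        ]] [[ 6.94622370e-04 -9.53952453e-01 -2.99957054e-01  7.56662141e-02]
 [ 9.99999706e-01  7.60411556e-04 -1.02595699e-04 -7.40772951e-04]
 [ 3.25962229e-04 -2.99956895e-01  9.53952701e-01 -1.27945067e-01]
 [ 0.00000000e+00  0.00000000e+00  0.00000000e+00  1.00000000e+00]]
```

View pics/scene0.png

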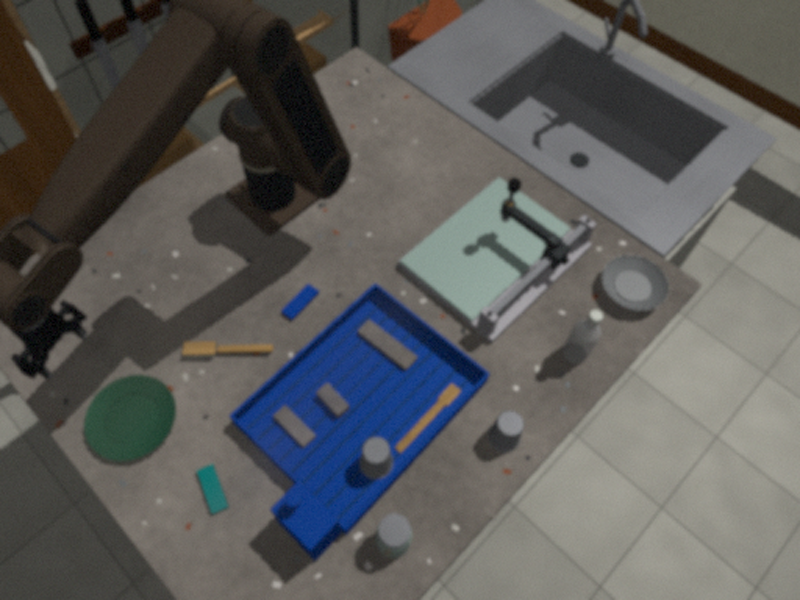

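View pics/top0.png

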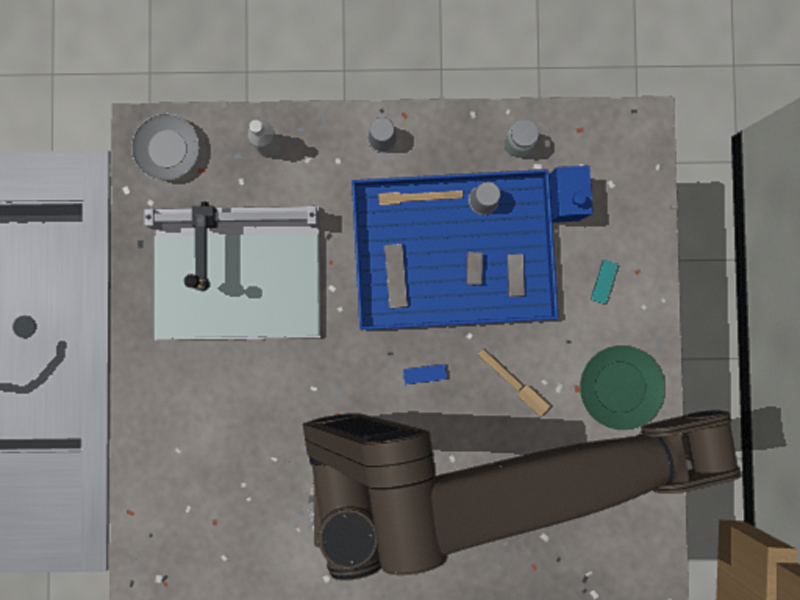

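The pictures show three stones. In the top view the long one is at (397,275), the short one at (475,268) and the middle one at (516,275). The bed is at the left, with its knob near (190,281).

```bash
cat > h.py <<'E'
import numpy as np, cv2, pickle
from station import readout, capture, bot
def ray(c,p):
    K,R,t=c["intrinsics"],np.array(c["R"]),np.array(c["t"])
    d=R.T@np.linalg.solve(K,[p[0],p[1],1]); return -R.T@t,d/np.linalg.norm(d)
def onz(c,p,z):
    o,d=ray(c,p); return o+d*(z-o[2])/d[2]
def tri(rs):
    A=sum(np.eye(3)-np.outer(d,d) for o,d in rs); b=sum((np.eye(3)-np.outer(d,d))@o for o,d in rs)
    x=np.linalg.solve(A,b); return x,max(np.linalg.norm(np.cross(x-o,d)) for o,d in rs)
def tri2(cs,ps): return tri([ray(c,p) for c,p in zip(cs,ps)])
def proj(c,X):
    q=c["intrinsics"]@(c["R"]@np.asarray(X)+c["t"]); return q[:2]/q[2]
def blobs(c,roi,lo=60,sat=70,amin=120):
    x0,y0,x1,y1=roi; f=c["frame"][y0:y1,x0:x1]; h=cv2.cvtColor(f,cv2.COLOR_BGR2HSV)
    m=((h[...,1]<sat)&(h[...,2]>lo)).astype(np.uint8)*255
    n,l,s,ce=cv2.connectedComponentsWithStats(m)
    out=[]
    for i in range(1,n):
        if s[i,4]>=amin:
            k,_=cv2.findContours((l==i).astype(np.uint8),cv2.RETR_EXTERNAL,cv2.CHAIN_APPROX_NONE)
            out.append((s[i,4],ce[i]+[x0,y0],cv2.boxPoints(cv2.minAreaRect(k[0]))+[x0,y0]))
    return out
E
python3 - <<'E'
from h import *
np.set_printoptions(precision=3,suppress=True)
d=pickle.load(open("c0.pkl","rb")); T,S=d["top"],d["scene"]
for n,c,roi in(("top",T,(235,150,345,200)),("scene",S,(165,195,275,295))):
    print(n)
    for a,ce,b in blobs(c,roi): print(a,ce.round(1),b.round(1).tolist())
s=1/1.5625
# manual: knob, drainer rim corners, glass corners
def P(t,q): x,e=tri2((T,S),(np.array(t)*s,np.array(q)*s)); print(x,e)
print("drainer rim corners: ");
for t,q in(((353,181),(488,376)),((361,329),(375,288)),((557,319),(234,417))): P(t,q)
print("glass near-left, near-right, far..")
for t,q in(((155,339),(500,180)),((320,338),(398,265))): P(t,q)
print("knob");P((190,281),(514,185))
print("post tops L,R"); P((150,216),(587,224));P((313,215),(487,320))
g=T["frame"]
crop=np.hstack([cv2.resize(g[125:225,90:205],None,fx=3.4,fy=3.4,interpolation=2),cv2.resize(S["frame"][105:225,250:400],None,fx=2.7,fy=2.7,interpolation=2)[:340,:]] if 0 else [cv2.resize(g[125:225,85:205],(400,333),interpolation=2),cv2.resize(S["frame"][105:225,250:394],(400,333),interpolation=2)])
cv2.imwrite("pics/crop1.png",crop)
E
```

```text
top
462 [253.  176.2] [[245.5, 156.5], [256.9, 155.5], [260.4, 195.9], [249.0, 196.9]]
201 [303.4 171.3] [[299.0, 161.0], [308.0, 161.0], [308.0, 181.0], [299.0, 181.0]]
273 [329.7 176.1] [[325.0, 163.0], [335.0, 163.0], [335.0, 189.0], [325.0, 189.0]]
scene
1429 [184.6 213.2] [[165.0, 195.0], [223.0, 195.0], [223.0, 248.0], [165.0, 248.0]]
454 [247.5 220.3] [[228.0, 212.6], [235.1, 203.4], [266.7, 227.8], [259.5, 237.1]]
214 [212.3 255.7] [[201.5, 251.1], [209.0, 244.4], [223.1, 260.2], [215.5, 267.0]]
309 [187.8 272.4] [[174.5, 266.5], [182.0, 259.0], [201.5, 278.5], [194.0, 286.0]]
234 [240.5 287.8] [[232.0, 280.0], [250.0, 280.0], [250.0, 294.0], [232.0, 294.0]]
drainer rim corners: 
[ 0.76  -0.006  0.03 ] 0.0026029134562800035
[ 0.411 -0.02   0.019] 0.0033721200915801403
[ 0.431 -0.476  0.027] 0.007699461399688066
glass near-left, near-right, far..
[0.395 0.472 0.002] 0.005752928605079806
[ 0.392  0.08  -0.006] 0.00435500002982657
knob
[0.517 0.337 0.195] 0.0018105253949775276
post tops L,R
[0.676 0.458 0.081] 0.0024329973088765586
[0.675 0.085 0.064] 0.0013177374687797856
```

View pics/crop1.png

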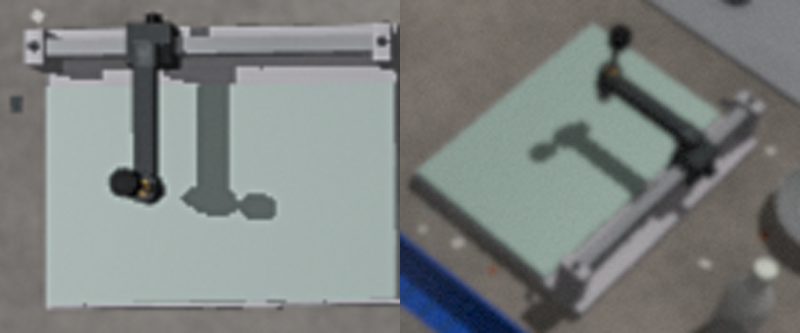

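The knob in the crop is at (122,182) in the top view and (619,37) in the scene view. Heights triangulated from the two fixed cameras come out about 20 mm low, so I'll use the wrist camera from two places.

Call:
apply_moves:
  increments:
    - [[0, 0, -0.02], 5.7, 1]
    - [[0, 0, -0.02], 5.7, 1]
    - [[0, 0, -0.02], 5.7, 1]
    - [[0.014, -0.022, 0], 0, 1]
    - [[0.014, -0.022, 0], 0, 1]
    - [[0.014, -0.022, 0], 0, 1]
    - [[0.014, -0.022, 0], 0, 1]
    - [[0.014, -0.022, 0], 0, 1]
    - [[0.014, -0.022, 0], 0, 1]
    - [[0.014, -0.022, 0], 0, 1]
    - [[0.014, -0.022, 0], 0, 1]
    - [[0.014, -0.022, 0], 0, 1]

```text
time_s: 1.15
position: [0.3251, -0.4457, 0.3049]
orientation: [-180.0, 0.0, 0.0]
force: [0.3, -0.0, 0.5]
opening: 0.0856
grasp_force: 0.0
```

Call:
apply_moves:
  increments:
    - [[0.014, -0.022, 0], 0, 1]
    - [[0.014, -0.022, 0], 0, 1]
    - [[0.014, -0.022, 0], 0, 1]
    - [[0.014, -0.022, 0], 0, 1]
    - [[0.014, -0.022, 0], 0, 1]
    - [[0.014, -0.022, 0], 0, 1]
    - [[0.014, -0.022, 0], 0, 1]
    - [[0.014, -0.022, 0], 0, 1]
    - [[0.014, -0.022, 0], 0, 1]
    - [[0, 0, 0], 0, 1]
    - [[0, 0, 0], 0, 1]
    - [[0, 0, 0], 0, 1]

```text
time_s: 2.15
position: [0.4504, -0.2491, 0.3051]
orientation: [180.0, 0.0, 0.0]
force: [-0.4, 0.5, -0.1]
opening: 0.0853
grasp_force: 0.0
```

```bash
cat >> h.py <<'E'
from scipy.spatial.transform import Rotation as Ro
def wshot(name):
    s=readout.get_state(); c=dict(capture("wrist")); T=np.eye(4)
    T[:3,:3]=Ro.from_euler("xyz",s["orientation"],degrees=True).as_matrix(); T[:3,3]=s["position"]
    c["T"]=T@c["hand_eye"]; c["state"]=s; pickle.dump(c,open(name+".pkl","wb")); cv2.imwrite(f"pics/{name}.png",cv2.resize(c["frame"],(800,600),interpolation=2)); return c
def wray(c,p):
    K=c["intrinsics"]; v=(np.array(p)-K[:2,2])/K[0,0]; r=np.linalg.norm(v)+1e-9
    d=np.r_[v/r*np.sin(r),np.cos(r)]; return c["T"][:3,3],c["T"][:3,:3]@d
def wonz(c,p,z):
    o,d=wray(c,p); return o+d*(z-o[2])/d[2]
def wproj(c,X):
    q=c["T"][:3,:3].T@(np.asarray(X)-c["T"][:3,3]); th=np.arctan2(np.hypot(*q[:2]),q[2]); K=c["intrinsics"]
    return K[:2,2]+K[0,0]*th*q[:2]/np.hypot(*q[:2])
def st():
    s=readout.get_state(); print("t",round(s["time_s"],2),s["position"].round(4),s["orientation"].round(2),s["force"].round(2),"op",round(s["opening"],4),"gf",round(s["grasp_force"],1))
np.set_printoptions(precision=3,suppress=True)
E
python3 - <<'E'
from h import *
c=wshot("w1"); st()
E
```

```text
t 2.2 [ 0.45  -0.249  0.305] [179.99   0.03  -0.01] [-0.39  0.04  0.51] op 0.0852 gf 0.0
```

View pics/w1.png

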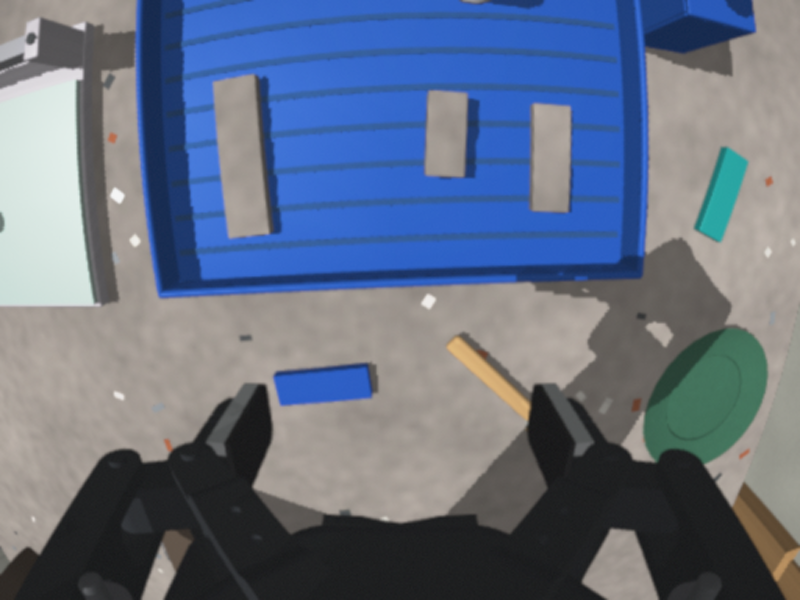

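The wrist view shows stone a at (243,155), stone d at (447,134) and stone c at (550,158), all lying in the drainer. Next I'll move toward the bed for the second and third views.

Call:
apply_moves:
  increments:
    - [[0.006, -0.028, -0.005], 0, 1]
    - [[0.006, -0.028, -0.005], 0, 1]
    - [[0.006, -0.028, -0.005], 0, 1]
    - [[0.006, -0.028, -0.005], 0, 1]
    - [[0.006, -0.028, -0.005], 0, 1]
    - [[0.006, -0.028, -0.005], 0, 1]
    - [[0.006, -0.028, -0.005], 0, 1]
    - [[0.006, -0.028, -0.005], 0, 1]
    - [[0, 0, 0], 0, 1]
    - [[0, 0, 0], 0, 1]

```text
time_s: 3.03
position: [0.4987, -0.025, 0.3456]
orientation: [180.0, -0.0, 0.1]
force: [0.0, -0.1, 0.7]
opening: 0.0854
grasp_force: 0.0
```

```bash
python3 -c "
from h import *
wshot('w2');st()"
```

```text
t 3.08 [ 0.498 -0.026  0.345] [179.96   0.02   0.01] [ 0.66 -0.21  0.15] op 0.0854 gf 0.0
```

Call:
apply_moves:
  increments:
    - [[-0.004, -0.025, 0], 0, 1]
    - [[-0.004, -0.025, 0], 0, 1]
    - [[-0.004, -0.025, 0], 0, 1]
    - [[-0.004, -0.025, 0], 0, 1]
    - [[-0.004, -0.025, 0], 0, 1]
    - [[-0.004, -0.025, 0], 0, 1]
    - [[-0.004, -0.025, 0], 0, 1]
    - [[-0.004, -0.025, 0], 0, 1]
    - [[-0.004, -0.025, 0], 0, 1]
    - [[0, 0, 0], 0, 1]
    - [[0, 0, 0], 0, 1]

```text
time_s: 4.0
position: [0.4626, 0.1992, 0.3448]
orientation: [179.9, 0.0, 0.0]
force: [0.0, -0.4, 1.0]
opening: 0.0854
grasp_force: 0.0
```

```bash
python3 -c "
from h import *
wshot('w3');st()"
```

```text
t 4.05 [0.463 0.199 0.345] [179.94   0.04  -0.05] [ 0.96 -0.71  0.3 ] op 0.0856 gf 0.0
```

View pics/w2.png

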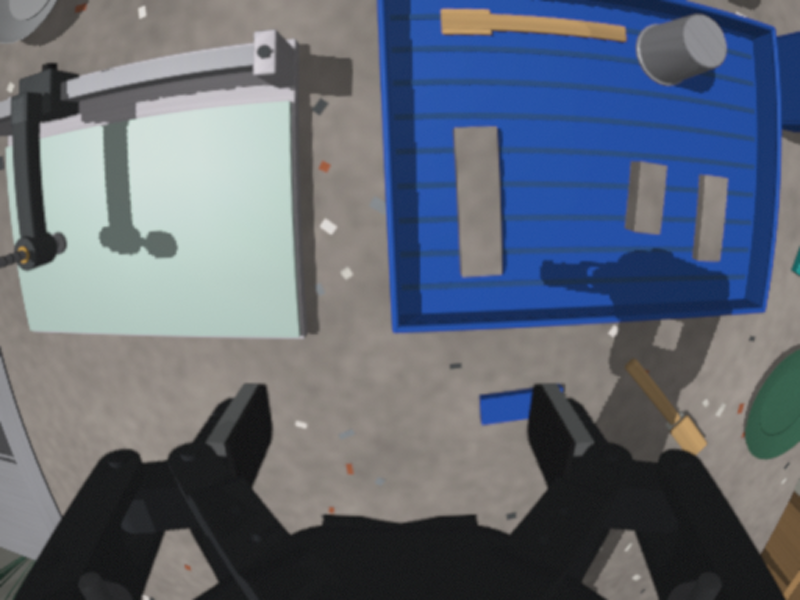

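View pics/w3.png

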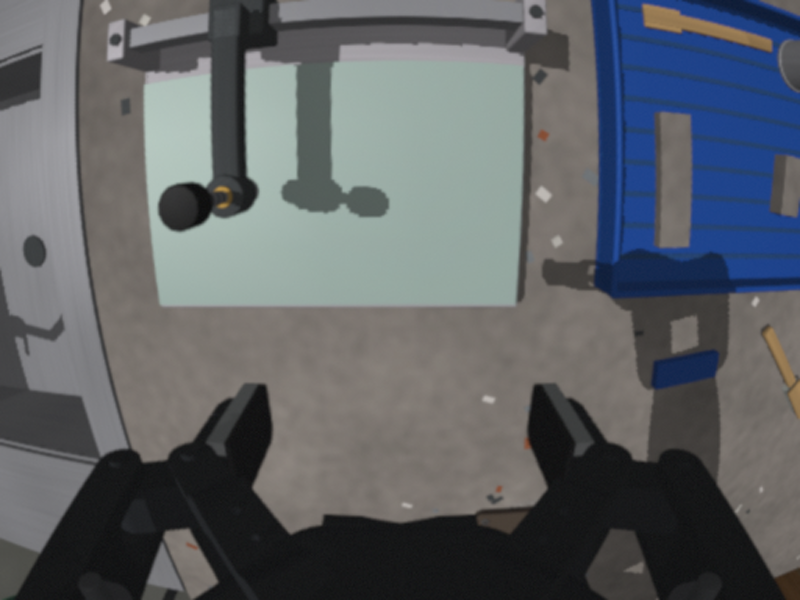

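Both wrist views show the bed, its corners, the knob and the stones clearly. I'll triangulate from w1, w2 and w3.

```bash
python3 - <<'E'
from h import *
L=lambda n:pickle.load(open(n+".pkl","rb"))
w1,w2,w3=L("w1"),L("w2"),L("w3"); T=L("c0")["top"];k=.64
def P(n,*v):
    x,e=tri([(wray if "hand_eye" in c else ray)(c,np.array(p)*k) for c,p in v]); print(n,x,round(e,4)); return x
for n,A,B in(("a",((213,81),(254,75),(269,234),(229,238)),((455,128),(497,126),(502,274),(461,277))),
 ("d",((428,91),(467,93),(465,177),(425,175)),((636,162),(667,167),(659,235),(632,230))),
 ("c",((531,103),(571,105),(569,212),(531,210)),((701,176),(727,178),(719,262),(696,259)))):
    X=np.array([P(n,(w1,p),(w2,q)) for p,q in zip(A,B)])
    print("  centre",X.mean(0),"len",np.linalg.norm((X[0]+X[1]-X[2]-X[3])/2),"wid",np.linalg.norm((X[0]+X[3]-X[1]-X[2])/2))
print("drainer near corners rim");P("nl",(w1,(161,297)),(w2,(395,331)));P("nr",(w1,(641,277)),(w2,(766,311)))
print("glass");P("nr",(w2,(301,337)),(w3,(517,305)));P("nl",(w2,(32,331)),(w3,(161,306)));P("fr",(w2,(292,101)),(w3,(523,62)))
P("postR",(w2,(264,51)),(w3,(536,12)))
P("boss",(w2,(35,250)),(w3,(232,197)))
P("knob",(w3,(180,208)),(T,(190,281)))
P("bossTop",(w3,(232,197)),(T,(204,284)))
for z in(.02,.028):print(wonz(w3,np.array((161,306))*k,z),wonz(w3,np.array((517,305))*k,z),wonz(w3,np.array((523,62))*k,z),wonz(w3,np.array((145,84))*k,z))
print(wonz(w3,np.array((180,208))*k,.214),wonz(w3,np.array((232,197))*k,.136))
E
```

```text
a [ 0.608 -0.078  0.021] 0.0004
a [ 0.611 -0.119  0.021] 0.001
a [ 0.463 -0.129  0.022] 0.0005
a [ 0.459 -0.088  0.018] 0.0002
  centre [ 0.535 -0.104  0.02 ] len 0.1488770562135191 wid 0.04134665850558193
d [ 0.588 -0.273  0.02 ] 0.0009
d [ 0.586 -0.306  0.032] 0.0004
d [ 0.512 -0.306  0.027] 0.0007
d [ 0.514 -0.271  0.025] 0.0005
  centre [ 0.55  -0.289  0.026] len 0.07382575716760408 wid 0.03435092070328557
c [ 0.582 -0.367  0.014] 0.0012
c [ 0.584 -0.405  0.018] 0.0006
c [ 0.484 -0.407  0.017] 0.0007
c [ 0.485 -0.37   0.017] 0.0003
  centre [ 0.534 -0.387  0.017] len 0.09925917765395986 wid 0.037774275993287795
drainer near corners rim
nl [ 0.41  -0.021  0.045] 0.0006
nr [ 0.432 -0.473  0.053] 0.0004
glass
nr [0.396 0.078 0.027] 0.0003
nl [0.392 0.466 0.022] 0.0002
fr [0.639 0.079 0.023] 0.0024
postR [0.671 0.087 0.095] 0.0003
boss [0.515 0.332 0.119] 0.001
knob [0.515 0.333 0.21 ] 0.0006
bossTop [0.514 0.32  0.144] 0.0028
[0.392 0.467 0.02 ] [0.393 0.076 0.02 ] [0.642 0.079 0.02 ] [0.637 0.468 0.02 ]
[0.394 0.462 0.028] [0.396 0.078 0.028] [0.64  0.081 0.028] [0.636 0.463 0.028]
[0.516 0.331 0.214] [0.515 0.325 0.136]
```

Everything agrees with the text: glass at 0.028, drainer rim about 0.05, knob top about 0.21, and stone lengths 149, 99 and 74 mm, so stone b is absent. I'll grip the knob first and move the carriage left, out of the way.

Call:
apply_moves:
  increments:
    - [[0.0106, -0.0264, 0], 0, 1]
    - [[0.0106, -0.0264, 0], 0, 1]
    - [[0.0106, -0.0264, 0], 0, 1]
    - [[0.0106, -0.0264, 0], 0, 1]
    - [[0.0106, -0.0264, 0], 0, 1]
    - [[0, 0, 0.022], 0, 1]
    - [[0, 0, 0.023], 0, 1]
    - [[0, 0, 0.023], 0, 1]
    - [[0, 0, 0.023], 0, 1]
    - [[0, 0, 0.023], 0, 1]
    - [[0, 0, 0.023], 0, 1]
    - [[0, 0, 0], 0, 1]

```text
time_s: 5.05
position: [0.5136, 0.3285, 0.202]
orientation: [179.7, 0.6, -0.2]
force: [-1.1, 0.2, -1.3]
opening: 0.0851
grasp_force: 0.0
```

Call:
apply_moves:
  increments:
    - [[0, 0, 0], 0, -1]
    - [[0, 0, 0], 0, -1]
    - [[0, 0, 0], 0, -1]
    - [[0, 0, 0], 0, -1]
    - [[0, 0, 0], 0, -1]
    - [[0, 0, 0], 0, -1]
    - [[0, 0, 0], 0, -1]
    - [[0, 0, 0], 0, -1]
  grip_force: 20

```text
time_s: 5.72
position: [0.5163, 0.3324, 0.2095]
orientation: [-179.9, -0.2, 0.0]
force: [3.0, 0.1, 1.8]
opening: 0.0294
grasp_force: 22.6
```

Call:
apply_moves:
  increments:
    - [[0, -0.004, 0], 0, -1]
    - [[0, -0.01, 0], 0, -1]
    - [[0, -0.012, 0], 0, -1]
    - [[0, -0.012, 0], 0, -1]
    - [[0, -0.012, 0], 0, -1]
    - [[0, -0.012, 0], 0, -1]
    - [[0, -0.009, 0], 0, -1]
    - [[0, -0.004, 0], 0, -1]
    - [[0, 0, 0], 0, -1]
    - [[0, 0, 0], 0, 0.5]
    - [[0, 0, 0], 0, 1]
    - [[0, 0, 0], 0, 1]

```text
time_s: 6.72
position: [0.5139, 0.4077, 0.2071]
orientation: [180.0, 0.2, 0.1]
force: [0.2, -0.9, -0.5]
opening: 0.0644
grasp_force: 0.0
```

Call:
apply_moves:
  increments:
    - [[0, 0, 0], 0, 1]
    - [[0, 0, -0.02], 0, 1]
    - [[0, 0, -0.03], 0, 1]
    - [[0, 0, -0.03], 0, 1]
    - [[0, 0.02, 0], 0, 1]
    - [[0, 0.035, 0], 0, 1]
    - [[0, 0.035, 0], 0, 1]
    - [[0, 0.035, 0], 0, 1]
    - [[0, 0.035, 0], 0, 1]
    - [[0, 0.035, 0], 0, 1]
    - [[0, 0.035, 0], 0, 1]
    - [[0, 0.035, 0], 0, 1]

```text
time_s: 7.72
position: [0.5146, 0.1407, 0.2881]
orientation: [-180.0, 0.1, 0.0]
force: [0.4, -0.3, -1.0]
opening: 0.0853
grasp_force: 0.0
```

```bash
python3 - <<'E'
from h import *
c=wshot("w4"); st(); print(bot.nose_length)
E
```

```text
t 7.77 [0.515 0.136 0.288] [179.75   0.07  -0.19] [ 1.48 -0.83  0.38] op 0.085 gf 0.0
0.014
```

Call:
apply_moves:
  increments:
    - [[0.0025, 0.03, 0], 0, 1]
    - [[0.0025, 0.03, 0], 0, 1]
    - [[0.0025, 0.03, 0], 0, 1]
    - [[0.0025, 0.03, 0], 0, 1]
    - [[0.0025, 0.03, 0], 0, 1]
    - [[0.0025, 0.03, 0], 0, 1]
    - [[0.0025, 0.03, 0.02], 0, 1]
    - [[0.0025, 0.03, 0.03], 0, 1]
    - [[0, 0, 0.03], -3.9, 1]
    - [[0, 0, 0.03], 0, 1]
    - [[0, 0, 0.03], 0, 1]
    - [[0, 0, 0.03], 0, 1]

```text
time_s: 8.77
position: [0.535, -0.0973, 0.1174]
orientation: [-180.0, 0.0, 3.9]
force: [0.6, 0.3, -0.6]
opening: 0.0857
grasp_force: 0.0
```

Call:
apply_moves:
  increments:
    - [[0, 0, 0], 0, 1]
    - [[0, 0, 0], 0, 1]
    - [[0, 0, 0], 0, 1]

```text
time_s: 9.02
position: [0.5364, -0.0975, 0.1206]
orientation: [180.0, -0.1, 3.9]
force: [0.6, -0.7, -0.5]
opening: 0.0853
grasp_force: 0.0
```

```bash
python3 - <<'E'
from h import *
c=wshot("w5"); st()
E
```

```text
t 9.07 [ 0.537 -0.098  0.121] [179.91  -0.22   3.93] [ 0.06 -0.17  0.79] op 0.0855 gf 0.0
```

View pics/w5.png

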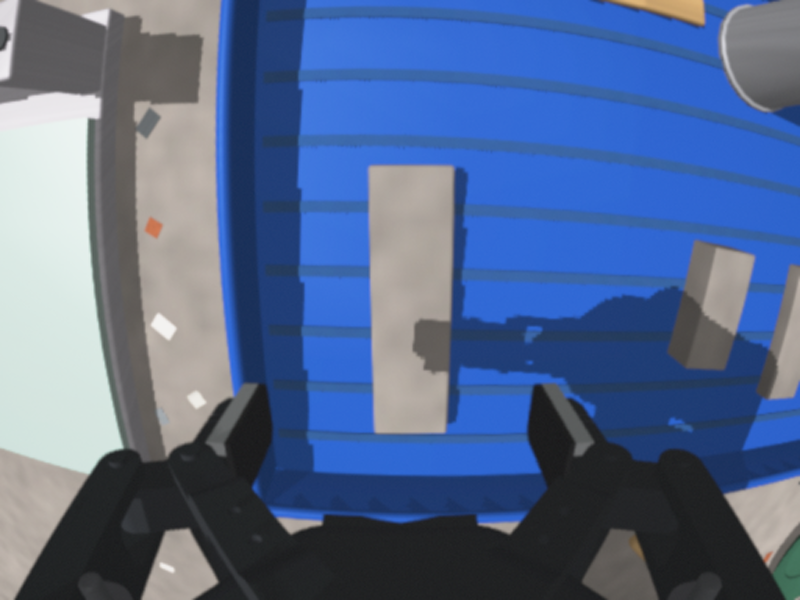

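The view shows stone a squarely aligned between the fingers, at (411,300). I'll descend and grip it.

Call:
apply_moves:
  increments:
    - [[0, 0.0065, 0.02], 0, 1]
    - [[0, 0, 0.02], 0, 1]
    - [[0, 0, 0.02], 0, 1]
    - [[0, 0, 0.018], 0, 1]
    - [[0, 0, 0.01], 0, 1]
    - [[0, 0, 0.006], 0, 1]
    - [[0, 0, 0.003], 0, 1]
    - [[0, 0, 0], 0, 1]
    - [[0, 0, 0], 0, 1]
    - [[0, 0, 0], 0, 1]

```text
time_s: 9.9
position: [0.5369, -0.1042, 0.0232]
orientation: [179.9, -0.1, 3.9]
force: [-0.2, -0.3, -0.4]
opening: 0.0855
grasp_force: 0.0
```

Call:
apply_moves:
  increments:
    - [[0, 0, 0], 0, -1]
    - [[0, 0, 0], 0, -1]
    - [[0, 0, 0], 0, -1]
    - [[0, 0, 0], 0, -1]
    - [[0, 0, 0], 0, -1]
    - [[0, 0, 0], 0, -1]
    - [[0, 0, 0], 0, -1]
  grip_force: 40

```text
time_s: 10.48
position: [0.5363, -0.104, 0.0224]
orientation: [180.0, -0.0, 3.9]
force: [-0.7, 0.1, 2.9]
opening: 0.0408
grasp_force: 42.7
```

Call:
apply_moves:
  increments:
    - [[0, 0, -0.01], 0, -1]
    - [[0, 0, -0.025], 0, -1]
    - [[0, 0, -0.025], 0, -1]
    - [[0, 0, -0.025], 0, -1]
    - [[0, 0, -0.025], 2, -1]
    - [[0, 0, 0], 1.9, -1]
    - [[-0.002, -0.02, 0], 0, -1]
    - [[-0.002, -0.03, 0], 0, -1]
    - [[-0.002, -0.032, 0], 0, -1]
    - [[-0.002, -0.032, 0], 0, -1]
    - [[-0.002, -0.032, 0], 0, -1]
    - [[-0.002, -0.032, 0], 0, -1]

```text
time_s: 11.48
position: [0.5227, 0.0756, 0.1315]
orientation: [-180.0, 0.1, -0.0]
force: [0.1, 0.1, -1.4]
opening: 0.0412
grasp_force: 42.1
```

Call:
apply_moves:
  increments:
    - [[-0.002, -0.032, 0], 0, -1]
    - [[-0.002, -0.032, 0], 0, -1]
    - [[-0.002, -0.032, 0], 0, -1]
    - [[-0.002, -0.032, 0], 0, -1]
    - [[0, -0.032, 0], 0, -1]
    - [[0, -0.031, 0], 0, -1]
    - [[0, -0.025, 0], 0, -1]
    - [[0, 0, 0], 0, -1]
    - [[0, 0, 0.02], 0, -1]
    - [[0, 0, 0.02], 0, -1]
    - [[0, 0, 0.02], 0, -1]
    - [[0, 0, 0], 0, -1]

```text
time_s: 12.48
position: [0.5119, 0.2882, 0.0668]
orientation: [179.8, 0.6, 0.0]
force: [-0.3, -0.5, -3.0]
opening: 0.041
grasp_force: 42.1
```

Call:
apply_moves:
  increments:
    - [[0, 0, 0], 0, -1]
    - [[0, 0, 0], 0, -1]
    - [[0, 0, 0], 0, -1]

```text
time_s: 12.73
position: [0.517, 0.2902, 0.0737]
orientation: [-179.9, -0.2, -0.0]
force: [0.6, 0.5, -2.2]
opening: 0.0411
grasp_force: 42.1
```

Call:
apply_moves:
  increments:
    - [[0, 0, 0.012], 0, -1]
    - [[0, 0, 0.008], 0, -1]
    - [[0, 0, 0.004], 0, -1]
    - [[0, 0, 0.002], 0, -1]
    - [[0, 0, 0.0015], 0, -1]
    - [[0, 0, 0], 0, -1]
    - [[0, 0, 0], 0, -1]

```text
time_s: 13.32
position: [0.5161, 0.2903, 0.0445]
orientation: [-180.0, -0.1, 0.0]
force: [0.4, 0.3, -2.0]
opening: 0.0408
grasp_force: 42.2
```

Call:
apply_moves:
  increments:
    - [[0, 0, 0.001], 0, -1]
    - [[0, 0, 0], 0, -1]
    - [[0, 0, 0], 0, -1]

```text
time_s: 13.57
position: [0.5162, 0.2903, 0.0444]
orientation: [-180.0, -0.0, 0.0]
force: [-3.3, -1.4, 6.1]
opening: 0.0408
grasp_force: 43.0
```

Call:
apply_moves:
  increments:
    - [[0, 0, 0], 0, 0.2]
    - [[0, 0, 0], 0, 0.5]
    - [[0, 0, 0], 0, 0.9]
    - [[0, 0, 0], 0, 1]
    - [[0, 0, 0], 0, 1]
    - [[0, 0, -0.02], 0, 1]
    - [[0, 0, -0.03], 0, 1]
    - [[0, 0, -0.03], 0, 1]
    - [[0, 0, -0.03], 0, 1]
    - [[0.002, 0.03, 0], 0, 1]
    - [[0.002, 0.033, 0], 0, 1]
    - [[0.002, 0.035, 0], 0, 1]

```text
time_s: 14.57
position: [0.5222, 0.1918, 0.1545]
orientation: [-180.0, -0.1, 0.1]
force: [0.5, -0.5, -0.3]
opening: 0.0852
grasp_force: 0.0
```

Call:
apply_moves:
  increments:
    - [[0.002, 0.035, 0], 0, 1]
    - [[0.002, 0.035, 0], 0, 1]
    - [[0.002, 0.035, 0], 0, 1]
    - [[0.001, 0.035, 0], 0, 1]
    - [[0.001, 0.035, 0], 0, 1]
    - [[0.001, 0.035, 0], 0, 1]
    - [[0.001, 0.035, 0], 0, 1]
    - [[0.001, 0.035, 0], 0, 1]
    - [[0.001, 0.035, 0], 0, 1]
    - [[0, 0.035, 0], 0, 1]
    - [[0, 0.035, 0], 0, 1]
    - [[0, 0.035, 0], 0, 1]

```text
time_s: 15.57
position: [0.5337, -0.2296, 0.1534]
orientation: [180.0, -0.0, 0.0]
force: [0.6, -0.1, 0.1]
opening: 0.0854
grasp_force: 0.0
```

Call:
apply_moves:
  increments:
    - [[0, 0.035, 0], 0, 1]
    - [[0, 0.035, 0], 0, 1]
    - [[0, 0.035, 0], 0, 1]
    - [[0, 0.03, 0], 0, 1]
    - [[0, 0, 0], 0, 1]
    - [[0, 0, 0], 0, 1]
    - [[0, 0, 0], 0, 1]
    - [[0, 0, 0], 0, 1]

```text
time_s: 16.23
position: [0.534, -0.3615, 0.153]
orientation: [-179.9, 0.0, 0.1]
force: [-0.2, -0.3, -0.1]
opening: 0.0854
grasp_force: 0.0
```

```bash
python3 - <<'E'
from h import *
c=wshot("w6"); st()
E
```

```text
t 16.28 [ 0.534 -0.361  0.153] [-179.96    0.03    0.1 ] [-0.36  0.25  0.01] op 0.0857 gf 0.0
```

View pics/w6.png

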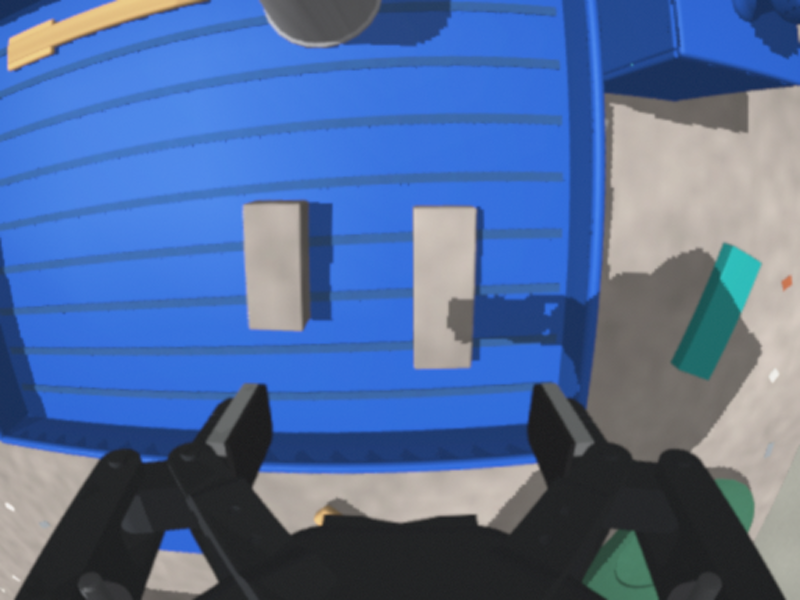

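The view shows stone c at (445,287) and stone d at (276,266). I'll refine both positions here.

```bash
python3 - <<'E'
from h import *
c=pickle.load(open("w6.pkl","rb"))
w1=pickle.load(open("w1.pkl","rb"))
for n,z,ps in(("c",.018,((413,206),(476,206),(470,367),(414,369))),("d",.026,((243,204),(306,202),(303,331),(249,328)))):
    X=np.array([wonz(c,np.array(p)*.64,z) for p in ps]); d=(X[0]+X[1]-X[2]-X[3])/2; w=(X[0]+X[3]-X[1]-X[2])/2
    print(n,X.mean(0),"len",np.linalg.norm(d),"wid",np.linalg.norm(w),"yaw",np.degrees(np.arctan2(d[1],d[0])))
E
```

```text
c [ 0.534 -0.387  0.018] len 0.10044815847526634 wid 0.035627096402178725 yaw 0.7811331197203499
d [ 0.55  -0.289  0.026] len 0.07562875635343456 wid 0.03552656643939006 yaw -3.04352754378834
```

Call:
apply_moves:
  increments:
    - [[0, 0.026, 0.01], -0.8, 1]
    - [[0, 0, 0.025], 0, 1]
    - [[0, 0, 0.025], 0, 1]
    - [[0, 0, 0.025], 0, 1]
    - [[0, 0, 0.022], 0, 1]
    - [[0, 0, 0.013], 0, 1]
    - [[0, 0, 0.007], 0, 1]
    - [[0, 0, 0.003], 0, 1]
    - [[0, 0, 0], 0, 1]
    - [[0, 0, 0], 0, 1]
    - [[0, 0, 0], 0, 1]

```text
time_s: 17.2
position: [0.535, -0.3897, 0.0253]
orientation: [179.9, -0.1, 0.8]
force: [0.2, 0.3, -0.5]
opening: 0.0857
grasp_force: 0.0
```

Call:
apply_moves:
  increments:
    - [[0, 0, 0], 0, -1]
    - [[0, 0, 0], 0, -1]
    - [[0, 0, 0], 0, -1]
    - [[0, 0, 0], 0, -1]
    - [[0, 0, 0], 0, -1]
    - [[0, 0, 0], 0, -1]
    - [[0, 0, 0], 0, -1]
  grip_force: 40

```text
time_s: 17.78
position: [0.5343, -0.3892, 0.0239]
orientation: [180.0, -0.0, 0.8]
force: [0.2, -0.8, 1.4]
opening: 0.0349
grasp_force: 40.9
```

Call:
apply_moves:
  increments:
    - [[0, 0, -0.01], 0, -1]
    - [[0, 0, -0.025], 0, -1]
    - [[0, 0, -0.03], 0, -1]
    - [[0, 0, -0.03], 0.8, -1]
    - [[0, 0, -0.02], 0, -1]
    - [[-0.001, -0.025, 0], 0, -1]
    - [[-0.001, -0.035, 0], 0, -1]
    - [[-0.001, -0.035, 0], 0, -1]
    - [[-0.001, -0.035, 0], 0, -1]
    - [[-0.001, -0.035, 0], 0, -1]
    - [[-0.001, -0.035, 0], 0, -1]
    - [[-0.001, -0.035, 0], 0, -1]

```text
time_s: 18.78
position: [0.5261, -0.152, 0.1383]
orientation: [-180.0, 0.0, 0.0]
force: [0.4, -0.4, -1.3]
opening: 0.0348
grasp_force: 40.5
```

Call:
apply_moves:
  increments:
    - [[-0.001, -0.035, 0], 0, -1]
    - [[-0.001, -0.035, 0], 0, -1]
    - [[-0.001, -0.035, 0], 0, -1]
    - [[-0.001, -0.035, 0], 0, -1]
    - [[-0.001, -0.035, 0], 0, -1]
    - [[-0.001, -0.035, 0], 0, -1]
    - [[-0.001, -0.035, 0], 0, -1]
    - [[-0.001, -0.035, 0], 0, -1]
    - [[-0.001, -0.035, 0], 0, -1]
    - [[-0.001, -0.035, 0], 0, -1]
    - [[0, -0.009, 0], 0, -1]
    - [[0, 0, 0], 0, -1]

```text
time_s: 19.78
position: [0.516, 0.2072, 0.1383]
orientation: [-180.0, 0.0, 0.3]
force: [-0.3, -0.2, -0.5]
opening: 0.0351
grasp_force: 40.5
```

Call:
apply_moves:
  increments:
    - [[0, 0, 0], 0, -1]
    - [[0, 0, 0.015], 0, -1]
    - [[0, 0, 0.02], 0, -1]
    - [[0, 0, 0.02], 0, -1]
    - [[0, 0, 0.01], 0, -1]
    - [[0, 0, 0], 0, -1]
    - [[0, 0, 0], 0, -1]
    - [[0, 0, 0], 0, -1]

```text
time_s: 20.45
position: [0.5179, 0.2046, 0.0746]
orientation: [-180.0, -0.1, -0.0]
force: [0.2, 0.1, -1.0]
opening: 0.0346
grasp_force: 40.5
```

Call:
apply_moves:
  increments:
    - [[0, 0, 0.012], 0, -1]
    - [[0, 0, 0.009], 0, -1]
    - [[0, 0, 0.004], 0, -1]
    - [[0, 0, 0.002], 0, -1]
    - [[0, 0, 0.001], 0, -1]
    - [[0, 0, 0], 0, -1]
    - [[0, 0, 0], 0, -1]

```text
time_s: 21.03
position: [0.5165, 0.2052, 0.0459]
orientation: [180.0, 0.1, 0.0]
force: [-3.8, -1.9, 4.2]
opening: 0.035
grasp_force: 41.2
```

Call:
apply_moves:
  increments:
    - [[0, 0, 0.001], 0, -1]
    - [[0, 0, 0], 0, -1]
    - [[0, 0, 0], 0, -1]

```text
time_s: 21.28
position: [0.5166, 0.2052, 0.0459]
orientation: [180.0, 0.1, 0.0]
force: [-6.8, -1.1, 10.6]
opening: 0.0348
grasp_force: 41.8
```

Call:
apply_moves:
  increments:
    - [[0, 0, -0.001], 0, 0.2]
    - [[0, 0, 0], 0, 0.5]
    - [[0, 0, 0], 0, 0.9]
    - [[0, 0, 0], 0, 1]
    - [[0, 0, 0], 0, 1]
    - [[0, 0, -0.02], 0, 1]
    - [[0, 0, -0.03], 0, 1]
    - [[0, 0, -0.03], 0, 1]
    - [[0, 0, -0.01], 0, 1]
    - [[0.002, 0.03, 0], 0, 1]
    - [[0.002, 0.035, 0], 0, 1]
    - [[0.002, 0.035, 0], 0, 1]

```text
time_s: 22.28
position: [0.5227, 0.1046, 0.1353]
orientation: [180.0, -0.0, 0.1]
force: [0.1, 0.1, -0.5]
opening: 0.0854
grasp_force: 0.0
```

Call:
apply_moves:
  increments:
    - [[0.003, 0.035, 0], 0, 1]
    - [[0.003, 0.035, 0], 0, 1]
    - [[0.003, 0.035, 0], 0, 1]
    - [[0.003, 0.035, 0], 0, 1]
    - [[0.003, 0.035, 0], 0, 1]
    - [[0.003, 0.035, 0], 0, 1]
    - [[0.003, 0.035, 0], 0, 1]
    - [[0.003, 0.035, 0], 0, 1]
    - [[0.003, 0.035, 0], 0, 1]
    - [[0, 0.035, 0], 0, 1]
    - [[0, 0.035, 0], 0, 1]
    - [[0, 0.009, 0], 3, 1]

```text
time_s: 23.28
position: [0.5495, -0.2937, 0.1348]
orientation: [179.9, -0.0, -3.2]
force: [-0.3, 0.5, -0.3]
opening: 0.0856
grasp_force: 0.0
```

Call:
apply_moves:
  increments:
    - [[0, 0, 0], 0, 1]
    - [[0, 0, 0], 0, 1]
    - [[0, 0, 0], 0, 1]
    - [[0, 0, 0], 0, 1]

```text
time_s: 23.62
position: [0.5499, -0.2873, 0.1349]
orientation: [-180.0, 0.0, -2.9]
force: [0.6, 0.6, -0.1]
opening: 0.0855
grasp_force: 0.0
```

```bash
python3 - <<'E'
from h import *
c=wshot("w7"); st()
# stone d pixels: low-saturation blob inside drainer
for a,ce,b in blobs(c,(130,60,400,300),lo=60,sat=70,amin=800): print(a,ce,b.tolist(), [wonz(c,q,.026)[:2].round(3).tolist() for q in b])
E
```

```text
t 23.67 [ 0.55  -0.287  0.135] [-179.97    0.03   -2.85] [0.19 0.29 0.45] op 0.0853 gf 0.0
3647 [257.477 190.355] [[236.0, 147.0], [278.0, 147.0], [278.0, 236.0], [236.0, 236.0]] [[0.591, -0.273], [0.589, -0.307], [0.511, -0.305], [0.513, -0.268]]
```

Call:
apply_moves:
  increments:
    - [[0, 0.001, 0.02], 0, 1]
    - [[0, 0, 0.025], 0, 1]
    - [[0, 0, 0.025], 0, 1]
    - [[0, 0, 0.02], 0, 1]
    - [[0, 0, 0.012], 0, 1]
    - [[0, 0, 0.006], 0, 1]
    - [[0, 0, 0.003], 0, 1]
    - [[0, 0, 0], 0, 1]
    - [[0, 0, 0], 0, 1]
    - [[0, 0, 0], 0, 1]

```text
time_s: 24.5
position: [0.5509, -0.2905, 0.026]
orientation: [179.9, -0.1, -3.0]
force: [-0.4, 0.6, 0.3]
opening: 0.0852
grasp_force: 0.0
```

Call:
apply_moves:
  increments:
    - [[0, 0, 0], 0, -1]
    - [[0, 0, 0], 0, -1]
    - [[0, 0, 0], 0, -1]
    - [[0, 0, 0], 0, -1]
    - [[0, 0, 0], 0, -1]
    - [[0, 0, 0], 0, -1]
    - [[0, 0, 0], 0, -1]
  grip_force: 40

```text
time_s: 25.08
position: [0.5503, -0.2901, 0.0248]
orientation: [180.0, -0.0, -3.0]
force: [0.6, -0.0, 1.4]
opening: 0.0331
grasp_force: 42.0
```

Call:
apply_moves:
  increments:
    - [[0, 0, -0.01], 0, -1]
    - [[0, 0, -0.025], 0, -1]
    - [[0, 0, -0.03], 0, -1]
    - [[0, 0, -0.03], -3, -1]
    - [[0, 0, -0.02], 0, -1]
    - [[-0.003, -0.025, 0], 0, -1]
    - [[-0.003, -0.035, 0], 0, -1]
    - [[-0.003, -0.035, 0], 0, -1]
    - [[-0.003, -0.035, 0], 0, -1]
    - [[-0.003, -0.035, 0], 0, -1]
    - [[-0.003, -0.035, 0], 0, -1]
    - [[-0.003, -0.035, 0], 0, -1]

```text
time_s: 26.08
position: [0.5278, -0.0531, 0.1393]
orientation: [-180.0, 0.1, -0.0]
force: [0.2, 0.9, -0.4]
opening: 0.0329
grasp_force: 41.6
```

Call:
apply_moves:
  increments:
    - [[-0.003, -0.035, 0], 0, -1]
    - [[-0.003, -0.035, 0], 0, -1]
    - [[-0.003, -0.035, 0], 0, -1]
    - [[-0.003, -0.035, 0], 0, -1]
    - [[0, -0.035, 0], 0, -1]
    - [[0, 0, 0], 0, -1]
    - [[0, 0, 0], 0, -1]
    - [[0, 0, 0], 0, -1]
    - [[0, 0, 0], 0, -1]

```text
time_s: 26.83
position: [0.5167, 0.1192, 0.1393]
orientation: [180.0, 0.0, -0.0]
force: [0.2, 0.0, -1.5]
opening: 0.0333
grasp_force: 41.6
```

Call:
apply_moves:
  increments:
    - [[0, 0, 0.02], 0, -1]
    - [[0, 0, 0.025], 0, -1]
    - [[0, 0, 0.02], 0, -1]
    - [[0, 0, 0.015], 0, -1]
    - [[0, 0, 0.006], 0, -1]
    - [[0, 0, 0.003], 0, -1]
    - [[0, 0, 0.002], 0, -1]
    - [[0, 0, 0], 0, -1]
    - [[0, 0, 0], 0, -1]
    - [[0, 0, 0], 0, -1]

```text
time_s: 27.67
position: [0.5177, 0.1201, 0.0496]
orientation: [-180.0, -0.1, 0.0]
force: [0.3, 0.5, -0.3]
opening: 0.0332
grasp_force: 41.6
```

Call:
apply_moves:
  increments:
    - [[0, 0, 0.001], 0, -1]
    - [[0, 0, 0], 0, -1]
    - [[0, 0, 0], 0, -1]

```text
time_s: 27.92
position: [0.5169, 0.1203, 0.0477]
orientation: [-180.0, -0.0, 0.0]
force: [-0.1, -0.1, -2.0]
opening: 0.0334
grasp_force: 41.6
```

Call:
apply_moves:
  increments:
    - [[0, 0, 0.001], 0, -1]
    - [[0, 0, 0], 0, -1]
    - [[0, 0, 0], 0, 0]
    - [[0, 0, 0], 0, 0.4]
    - [[0, 0, 0], 0, 0.7]
    - [[0, 0, 0], 0, 0.7]
    - [[0, 0, -0.015], 0, 0.7]
    - [[0, 0, -0.03], 0, 1]
    - [[0, 0, -0.035], 0, 1]
    - [[0, 0, -0.035], 0, 1]
    - [[0, 0, -0.035], 0, 1]
    - [[0, 0, -0.035], 0, 1]

```text
time_s: 28.92
position: [0.5165, 0.1202, 0.2331]
orientation: [-180.0, -0.0, 0.0]
force: [1.0, 0.8, 0.3]
opening: 0.0854
grasp_force: 0.0
```

Call:
apply_moves:
  increments:
    - [[-0.008, -0.02, -0.035], 0, 1]
    - [[-0.008, -0.02, -0.035], 0, 1]
    - [[-0.008, -0.02, -0.035], 0, 1]
    - [[-0.008, -0.02, 0], 0, 1]
    - [[-0.008, -0.02, 0], 0, 1]
    - [[-0.008, -0.02, 0], 0, 1]
    - [[0, 0, 0], 0, 1]
    - [[0, 0, 0], 0, 1]
    - [[0, 0, 0], 0, 1]

```text
time_s: 29.67
position: [0.4689, 0.2397, 0.3362]
orientation: [180.0, 0.0, 0.0]
force: [-0.9, 0.0, -0.3]
opening: 0.0853
grasp_force: 0.0
```

```bash
python3 - <<'E'
from h import *
c=wshot("w8"); st()
E
```

```text
t 29.72 [0.469 0.239 0.336] [179.97   0.01  -0.02] [0.09 0.65 0.17] op 0.0859 gf 0.0
```

View pics/w8.png

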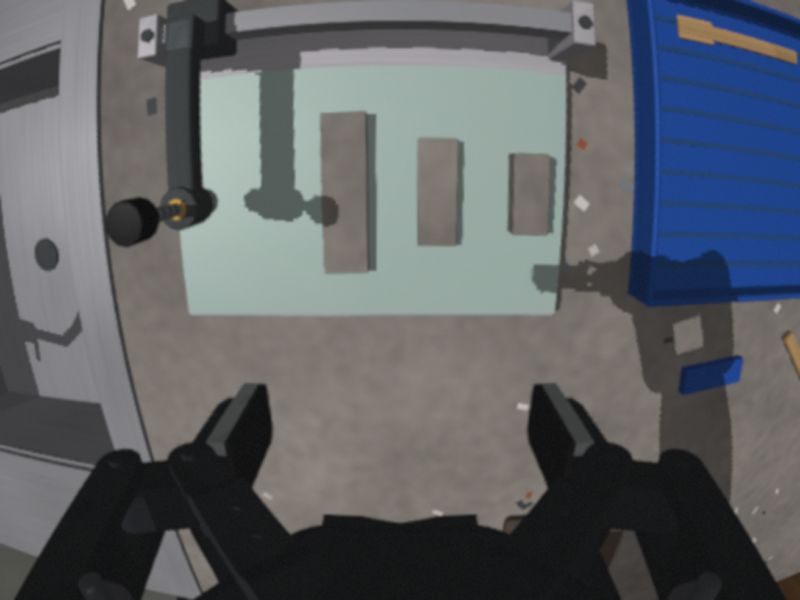

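All three stones are lying on the glass: a at (345,192), c at (439,192), d at (530,194), with the knob at (131,222).

```bash
python3 - <<'E'
from h import *
c=pickle.load(open("w8.pkl","rb"))
print("knob",wonz(c,np.array((131,222))*.64,.214),"boss",wonz(c,np.array((188,209))*.64,.136))
for n,z,q in(("a",.044,((321,114),(365,112),(369,271),(323,272))),("c",.041,((418,138),(459,139),(459,245),(417,244))),("d",.05,((513,154),(549,154),(548,235),(511,235)))):
    X=np.array([wonz(c,np.array(p)*.64,z) for p in q]); print(n,X.mean(0),np.linalg.norm(X[0]-X[3]),np.linalg.norm(X[0]-X[1]))
E
```

```text
knob [0.517 0.403 0.214] boss [0.515 0.4   0.136]
a [0.516 0.29  0.044] 0.14629408551814363 0.039485236400601295
c [0.517 0.205 0.041] 0.09741571590899971 0.036889368830017345
d [0.517 0.121 0.05 ] 0.07420761355195928 0.03417426091808771
```

Call:
apply_moves:
  increments:
    - [[0.008, -0.0275, 0], 0, 1]
    - [[0.008, -0.0275, 0], 0, 1]
    - [[0.008, -0.0275, 0], 0, 1]
    - [[0.008, -0.0275, 0], 0, 1]
    - [[0.008, -0.0275, 0], 0, 1]
    - [[0.008, -0.0275, 0], 0, 1]
    - [[0, 0, 0.03], 0, 1]
    - [[0, 0, 0.03], 0, 1]
    - [[0, 0, 0.03], 0, 1]
    - [[0, 0, 0.025], 0, 1]
    - [[0, 0, 0.0135], 0, 1]
    - [[0, 0, 0], 0, 1]

```text
time_s: 30.72
position: [0.5155, 0.4031, 0.2029]
orientation: [179.8, 0.4, -0.1]
force: [-0.3, 0.1, -0.6]
opening: 0.0856
grasp_force: 0.0
```

Call:
apply_moves:
  increments:
    - [[0, 0, 0], 0, 1]
    - [[0, 0, 0], 0, -1]
    - [[0, 0, 0], 0, -1]
    - [[0, 0, 0], 0, -1]
    - [[0, 0, 0], 0, -1]
    - [[0, 0, 0], 0, -1]
    - [[0, 0, 0], 0, -1]
    - [[0, 0, 0], 0, -1]
    - [[0, 0, 0], 0, -1]
  grip_force: 30

```text
time_s: 31.47
position: [0.5172, 0.4056, 0.2087]
orientation: [-179.9, -0.1, 0.0]
force: [1.7, 1.5, 2.3]
opening: 0.0287
grasp_force: 31.4
```

Call:
apply_moves:
  increments:
    - [[0, 0.005, 0], 0, -1]
    - [[0, 0.015, 0], 0, -1]
    - [[0, 0.02, 0], 0, -1]
    - [[0, 0.02, 0], 0, -1]
    - [[0, 0.02, 0], 0, -1]
    - [[0, 0.02, 0], 0, -1]
    - [[0, 0.01, 0], 0, -1]
    - [[0, 0.005, 0], 0, -1]
    - [[0, 0, 0], 0, -1]
    - [[0, 0, 0], 0, -1]
    - [[0, 0, 0], 0, -1]
    - [[0, 0, 0], 0, -1]

```text
time_s: 32.47
position: [0.5174, 0.2904, 0.2081]
orientation: [180.0, -0.1, 0.1]
force: [4.7, -0.9, 1.5]
opening: 0.0289
grasp_force: 31.4
```

```bash
python3 -c "
from h import *
st()"
```

```text
t 32.47 [0.517 0.29  0.208] [179.97  -0.1    0.05] [ 4.7  -0.92  1.5 ] op 0.0289 gf 31.4
```

Call:
apply_moves:
  increments:
    - [[0, 0, 0.004], 0, -1]
    - [[0, 0, 0.006], 0, -1]
    - [[0, 0, 0.006], 0, -1]
    - [[0, 0, 0.006], 0, -1]
    - [[0, 0, 0.004], 0, -1]
    - [[0, 0, 0.003], 0, -1]
    - [[0, 0, 0.002], 0, -1]
    - [[0, 0, 0], 0, -1]
    - [[0, 0, 0], 0, -1]
    - [[0, 0, 0], 0, -1]
    - [[0, 0, 0], 0, -1]
    - [[0, 0, 0], 0, -1]

```text
time_s: 33.47
position: [0.5173, 0.2907, 0.177]
orientation: [-179.9, -0.1, 0.0]
force: [6.2, 0.7, 4.3]
opening: 0.0289
grasp_force: 31.6
```

Call:
apply_moves:
  increments:
    - [[0, 0, 0.001], 0, -1]
    - [[0, 0, 0], 0, -1]
    - [[0, 0, 0], 0, -1]
    - [[0, 0, 0], 0, -1]

```text
time_s: 33.8
position: [0.5173, 0.2907, 0.176]
orientation: [-179.9, -0.1, 0.0]
force: [5.7, 0.1, 3.3]
opening: 0.0286
grasp_force: 31.6
```

Call:
apply_moves:
  increments:
    - [[0, 0, 0.001], 0, -1]
    - [[0, 0, 0], 0, -1]
    - [[0, 0, 0], 0, -1]

```text
time_s: 34.05
position: [0.5173, 0.2907, 0.175]
orientation: [-179.9, -0.1, 0.0]
force: [5.6, 0.5, 4.0]
opening: 0.0288
grasp_force: 31.6
```

Call:
apply_moves:
  increments:
    - [[0, 0, 0.001], 0, -1]
    - [[0, 0, 0], 0, -1]
    - [[0, 0, 0], 0, -1]

```text
time_s: 34.3
position: [0.5174, 0.2907, 0.1749]
orientation: [-179.9, -0.1, 0.0]
force: [3.0, -0.9, 6.6]
opening: 0.0287
grasp_force: 32.0
```

Stone a: the foot makes contact 33 mm down, so it reads about 17 mm (thin). I'll hold briefly, raise, and move to stone c.

Call:
apply_moves:
  increments:
    - [[0, 0, 0.0003], 0, -1]
    - [[0, 0, 0], 0, -1]
    - [[0, 0, 0], 0, -1]
    - [[0, 0, 0], 0, -1]
    - [[0, 0, 0], 0, -1]
    - [[0, 0, 0], 0, -1]
    - [[0, 0, -0.005], 0, -1]
    - [[0, 0, -0.009], 0, -1]
    - [[0, 0, -0.01], 0, -1]
    - [[0, 0, -0.0083], 0, -1]
    - [[0, 0, -0.002], 0, -1]
    - [[0, 0, 0], 0, -1]

```text
time_s: 35.3
position: [0.5173, 0.2906, 0.2081]
orientation: [-179.9, -0.1, 0.0]
force: [7.0, 0.8, 1.2]
opening: 0.0286
grasp_force: 31.5
```

Call:
apply_moves:
  increments:
    - [[0, 0, 0], 0, -1]
    - [[0, 0.005, 0], 0, -1]
    - [[0, 0.015, 0], 0, -1]
    - [[0, 0.02, 0], 0, -1]
    - [[0, 0.02, 0], 0, -1]
    - [[0, 0.015, 0], 0, -1]
    - [[0, 0.007, 0], 0, -1]
    - [[0, 0.003, 0], 0, -1]
    - [[0, 0, 0], 0, -1]
    - [[0, 0, 0], 0, -1]
    - [[0, 0, 0], 0, -1]

```text
time_s: 36.22
position: [0.5175, 0.205, 0.2073]
orientation: [-180.0, -0.1, 0.0]
force: [7.5, -1.8, 1.3]
opening: 0.029
grasp_force: 31.5
```

Call:
apply_moves:
  increments:
    - [[0, 0, 0.004], 0, -1]
    - [[0, 0, 0.006], 0, -1]
    - [[0, 0, 0.006], 0, -1]
    - [[0, 0, 0.006], 0, -1]
    - [[0, 0, 0.004], 0, -1]
    - [[0, 0, 0.003], 0, -1]
    - [[0, 0, 0.002], 0, -1]
    - [[0, 0, 0], 0, -1]
    - [[0, 0, 0], 0, -1]
    - [[0, 0, 0], 0, -1]
    - [[0, 0, 0], 0, -1]
    - [[0, 0, 0], 0, -1]

```text
time_s: 37.22
position: [0.5175, 0.2053, 0.1769]
orientation: [-180.0, -0.1, 0.0]
force: [5.8, -1.8, 4.0]
opening: 0.0286
grasp_force: 31.6
```

Call:
apply_moves:
  increments:
    - [[0, 0, 0.001], 0, -1]
    - [[0, 0, 0], 0, -1]
    - [[0, 0, 0.001], 0, -1]
    - [[0, 0, 0], 0, -1]
    - [[0, 0, 0], 0, -1]

```text
time_s: 37.63
position: [0.5175, 0.2053, 0.1749]
orientation: [-180.0, -0.1, 0.0]
force: [6.3, -1.6, 3.1]
opening: 0.029
grasp_force: 31.6
```

Call:
apply_moves:
  increments:
    - [[0, 0, 0.001], 0, -1]
    - [[0, 0, 0], 0, -1]
    - [[0, 0, 0], 0, -1]

```text
time_s: 37.88
position: [0.5175, 0.2053, 0.174]
orientation: [-180.0, -0.1, 0.0]
force: [5.8, -1.5, 3.6]
opening: 0.0287
grasp_force: 31.7
```

Call:
apply_moves:
  increments:
    - [[0, 0, 0.001], 0, -1]
    - [[0, 0, 0], 0, -1]
    - [[0, 0, 0], 0, -1]

```text
time_s: 38.13
position: [0.5176, 0.2053, 0.1739]
orientation: [-180.0, -0.1, 0.0]
force: [4.3, -2.1, 7.0]
opening: 0.029
grasp_force: 32.0
```

Stone c reads about 16 mm (thin). Next is stone d.

Call:
apply_moves:
  increments:
    - [[0, 0, 0.0003], 0, -1]
    - [[0, 0, 0], 0, -1]
    - [[0, 0, 0], 0, -1]
    - [[0, 0, 0], 0, -1]
    - [[0, 0, 0], 0, -1]
    - [[0, 0, 0], 0, -1]
    - [[0, 0, -0.005], 0, -1]
    - [[0, 0, -0.009], 0, -1]
    - [[0, 0, -0.01], 0, -1]
    - [[0, 0, -0.0093], 0, -1]
    - [[0, 0, -0.002], 0, -1]
    - [[0, 0, 0], 0, -1]

```text
time_s: 39.13
position: [0.5175, 0.2054, 0.2081]
orientation: [-180.0, -0.1, 0.0]
force: [6.7, -0.4, 2.1]
opening: 0.0289
grasp_force: 31.5
```

Call:
apply_moves:
  increments:
    - [[0, 0, 0], 0, -1]
    - [[0, 0.005, 0], 0, -1]
    - [[0, 0.015, 0], 0, -1]
    - [[0, 0.02, 0], 0, -1]
    - [[0, 0.02, 0], 0, -1]
    - [[0, 0.012, 0], 0, -1]
    - [[0, 0.005, 0], 0, -1]
    - [[0, 0.002, 0], 0, -1]
    - [[0, 0, 0], 0, -1]
    - [[0, 0, 0], 0, -1]
    - [[0, 0, 0], 0, -1]

```text
time_s: 40.05
position: [0.5177, 0.1263, 0.2074]
orientation: [-180.0, -0.2, 0.0]
force: [6.6, -1.2, 2.1]
opening: 0.0289
grasp_force: 31.5
```

Call:
apply_moves:
  increments:
    - [[0, 0, 0.004], 0, -1]
    - [[0, 0, 0.006], 0, -1]
    - [[0, 0, 0.006], 0, -1]
    - [[0, 0, 0.004], 0, -1]
    - [[0, 0, 0.002], 0, -1]
    - [[0, 0, 0.001], 0, -1]
    - [[0, 0, 0], 0, -1]
    - [[0, 0, 0], 0, -1]
    - [[0, 0, 0], 0, -1]
    - [[0, 0, 0], 0, -1]

```text
time_s: 40.88
position: [0.5177, 0.1264, 0.1849]
orientation: [-180.0, -0.2, 0.0]
force: [6.2, -1.8, 3.6]
opening: 0.0289
grasp_force: 31.7
```

Call:
apply_moves:
  increments:
    - [[0, 0, 0.001], 0, -1]
    - [[0, 0, 0], 0, -1]
    - [[0, 0, 0], 0, -1]

```text
time_s: 41.13
position: [0.5177, 0.1264, 0.1849]
orientation: [-180.0, -0.1, 0.0]
force: [3.6, -2.4, 7.5]
opening: 0.0286
grasp_force: 32.1
```

Stone d reads about 26.5 mm, so it stays on the glass. I'll raise the foot and slide the carriage to its left-hand stop.

Call:
apply_moves:
  increments:
    - [[0, 0, 0], 0, -1]
    - [[0, 0, 0], 0, -1]
    - [[0, 0, 0], 0, -1]
    - [[0, 0, 0], 0, -1]
    - [[0, 0, -0.005], 0, -1]
    - [[0, 0, -0.009], 0, -1]
    - [[0, 0, -0.008], 0, -1]
    - [[0, 0, -0.002], 0, -1]
    - [[0, 0, 0], 0, -1]
    - [[0, -0.005, 0], 0, -1]
    - [[0, -0.015, 0], 0, -1]
    - [[0, -0.025, 0], 0, -1]

```text
time_s: 42.13
position: [0.5175, 0.1698, 0.2072]
orientation: [179.9, -0.1, -0.1]
force: [8.2, -3.8, 1.0]
opening: 0.0286
grasp_force: 31.4
```

Call:
apply_moves:
  increments:
    - [[0, -0.03, 0], 0, -1]
    - [[0, -0.03, 0], 0, -1]
    - [[0, -0.03, 0], 0, -1]
    - [[0, -0.03, 0], 0, -1]
    - [[0, -0.03, 0], 0, -1]
    - [[0, -0.03, 0], 0, -1]
    - [[0, -0.025, 0], 0, -1]
    - [[0, -0.02, 0], 0, -1]
    - [[0, -0.01, 0], 0, -1]
    - [[0, 0, 0], 0, -1]
    - [[0, 0, 0], 0, -1]
    - [[0, 0, 0], 0, -1]

```text
time_s: 43.13
position: [0.5171, 0.4069, 0.2067]
orientation: [-179.9, -0.1, 0.1]
force: [6.1, 1.8, 1.5]
opening: 0.029
grasp_force: 31.4
```

Call:
apply_moves:
  increments:
    - [[0, -0.003, 0], 0, -1]
    - [[0, -0.002, 0], 0, -1]
    - [[0, 0, 0], 0, -1]
    - [[0, 0, 0], 0, -1]

```text
time_s: 43.47
position: [0.517, 0.4109, 0.2066]
orientation: [180.0, -0.0, 0.0]
force: [5.9, 0.5, 1.2]
opening: 0.0288
grasp_force: 31.4
```

Call:
apply_moves:
  increments:
    - [[0, -0.002, 0], 0, -1]
    - [[0, 0, 0], 0, -1]
    - [[0, 0, 0], 0, -1]

```text
time_s: 43.72
position: [0.5171, 0.4127, 0.2065]
orientation: [179.9, -0.0, 0.0]
force: [7.2, -1.0, 1.5]
opening: 0.0286
grasp_force: 31.4
```

Call:
apply_moves:
  increments:
    - [[0, -0.003, 0], 0, -1]
    - [[0, -0.001, 0], 0, -1]
    - [[0, 0, 0], 0, -1]
    - [[0, 0, 0], 0, -1]

```text
time_s: 44.05
position: [0.517, 0.4167, 0.2065]
orientation: [179.9, -0.0, 0.0]
force: [7.0, -0.1, 1.2]
opening: 0.0287
grasp_force: 31.4
```

Call:
apply_moves:
  increments:
    - [[0, -0.002, 0], 0, -1]
    - [[0, 0, 0], 0, -1]
    - [[0, 0, 0], 0, -1]

```text
time_s: 44.3
position: [0.517, 0.4186, 0.2065]
orientation: [179.9, -0.0, 0.0]
force: [5.9, -1.0, 1.1]
opening: 0.0289
grasp_force: 31.4
```

Call:
apply_moves:
  increments:
    - [[0, -0.002, 0], 0, -1]
    - [[0, 0, 0], 0, -1]
    - [[0, 0, 0], 0, -1]

```text
time_s: 44.55
position: [0.517, 0.4206, 0.2064]
orientation: [179.9, -0.0, 0.0]
force: [5.2, -1.0, 1.3]
opening: 0.0289
grasp_force: 31.4
```

Call:
apply_moves:
  increments:
    - [[0, -0.002, 0], 0, -1]
    - [[0, 0, 0], 0, -1]
    - [[0, 0, 0], 0, -1]

```text
time_s: 44.8
position: [0.517, 0.4226, 0.2065]
orientation: [179.9, -0.0, 0.0]
force: [6.0, -1.1, 1.8]
opening: 0.0285
grasp_force: 31.4
```

Call:
apply_moves:
  increments:
    - [[0, -0.001, 0], 0, -1]
    - [[0, 0, 0], 0, -1]
    - [[0, 0, 0], 0, -1]

```text
time_s: 45.05
position: [0.517, 0.4227, 0.2062]
orientation: [179.8, 0.0, 0.0]
force: [6.3, -2.7, 1.5]
opening: 0.0292
grasp_force: 31.5
```

Call:
apply_moves:
  increments:
    - [[0, -0.0015, 0], 0, -1]
    - [[0, 0, 0], 0, -1]
    - [[0, 0, 0], 0, -1]

```text
time_s: 45.3
position: [0.5171, 0.4229, 0.2058]
orientation: [179.6, 0.1, 0.0]
force: [6.8, -7.3, 0.8]
opening: 0.0289
grasp_force: 31.5
```

The carriage is at its stop, with the force rising at y = 0.423. I'll release the knob and go pick up stone a.

Call:
apply_moves:
  increments:
    - [[0, 0.0015, 0], 0, 0]
    - [[0, 0, 0], 0, 0.6]
    - [[0, 0, 0], 0, 1]
    - [[0, 0, 0], 0, 1]
    - [[0, 0, 0], 0, 1]
    - [[0, 0, -0.02], 0, 1]
    - [[0, 0, -0.03], 0, 1]
    - [[0, 0, -0.03], 0, 1]
    - [[0, 0.03, 0], 0, 1]
    - [[0, 0.035, 0], 0, 1]
    - [[0, 0.035, 0], 0, 1]
    - [[0, 0.034, 0], 0, 1]

```text
time_s: 46.3
position: [0.516, 0.2893, 0.288]
orientation: [-180.0, 0.0, 0.1]
force: [-0.3, -0.7, 0.1]
opening: 0.0852
grasp_force: 0.0
```

Call:
apply_moves:
  increments:
    - [[0, 0, 0], 0, 1]
    - [[0, 0, 0.02], 0, 1]
    - [[0, 0, 0.03], 0, 1]
    - [[0, 0, 0.03], 0, 1]
    - [[0, 0, 0.03], 0, 1]
    - [[0, 0, 0.03], 0, 1]
    - [[0, 0, 0.03], 0, 1]
    - [[0, 0, 0.015], 0, 1]
    - [[0, 0, 0], 0, 1]
    - [[0, 0, 0], 0, 1]
    - [[0, 0, 0], 0, 1]

```text
time_s: 47.22
position: [0.5177, 0.2909, 0.1045]
orientation: [-179.9, -0.1, 0.0]
force: [-0.5, 0.3, -0.4]
opening: 0.0853
grasp_force: 0.0
```

```bash
python3 - <<'E'
from h import *
c=wshot("w9"); st()
E
```

```text
t 47.27 [0.518 0.291 0.105] [-179.92   -0.2     0.04] [ 0.97  0.81 -0.01] op 0.0856 gf 0.0
```

View pics/w9.png

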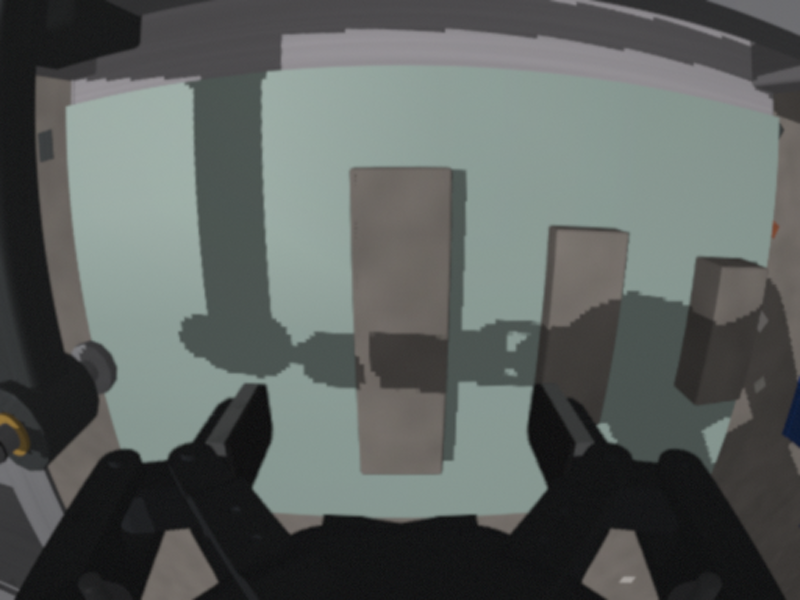

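Stone a is centred between the fingers, and c and d are undisturbed. Gripping a.

Call:
apply_moves:
  increments:
    - [[0, 0, 0.02], 0, 1]
    - [[0, 0, 0.02], 0, 1]
    - [[0, 0, 0.01], 0, 1]
    - [[0, 0, 0.006], 0, 1]
    - [[0, 0, 0.0035], 0, 1]
    - [[0, 0, 0], 0, 1]
    - [[0, 0, 0], 0, 1]
    - [[0, 0, 0], 0, -1]
    - [[0, 0, 0], 0, -1]
    - [[0, 0, 0], 0, -1]
    - [[0, 0, 0], 0, -1]
    - [[0, 0, 0], 0, -1]
  grip_force: 40

```text
time_s: 48.27
position: [0.5173, 0.2904, 0.0442]
orientation: [-180.0, -0.1, 0.0]
force: [-0.9, 0.2, 2.5]
opening: 0.0408
grasp_force: 42.9
```

Call:
apply_moves:
  increments:
    - [[0, 0, 0], 0, -1]
    - [[0, 0, 0], 0, -1]
    - [[0, 0, 0], 0, -1]

```text
time_s: 48.52
position: [0.5173, 0.2904, 0.0442]
orientation: [-180.0, -0.1, 0.0]
force: [0.4, -0.0, 5.1]
opening: 0.0408
grasp_force: 43.1
```

Call:
apply_moves:
  increments:
    - [[0, 0, -0.01], 0, -1]
    - [[0, 0, -0.02], 0, -1]
    - [[0, 0, -0.03], 0, -1]
    - [[0, 0, -0.03], 0, -1]
    - [[0, 0.02, 0], 0, -1]
    - [[0.002, 0.032, 0], 0, -1]
    - [[0.002, 0.032, 0], 0, -1]
    - [[0.002, 0.032, 0], 0, -1]
    - [[0.002, 0.032, 0], 0, -1]
    - [[0.002, 0.032, 0], 0, -1]
    - [[0.002, 0.032, 0], 0, -1]
    - [[0.002, 0.032, 0], 0, -1]

```text
time_s: 49.52
position: [0.5296, 0.0447, 0.1327]
orientation: [-180.0, 0.1, 0.0]
force: [0.0, 0.6, -1.5]
opening: 0.0409
grasp_force: 42.4
```

Call:
apply_moves:
  increments:
    - [[0.002, 0.032, 0], 0, -1]
    - [[0.002, 0.032, 0], 0, -1]
    - [[0.001, 0.032, 0], 0, -1]
    - [[0, 0.032, 0], 0, -1]
    - [[0, 0.022, 0], -2, -1]
    - [[0, 0, 0.02], -1.5, -1]
    - [[0, 0, 0.03], 0, -1]
    - [[0, 0, 0.03], 0, -1]
    - [[0, 0, 0.012], 0, -1]
    - [[0, 0, 0], 0, -1]
    - [[0, 0, 0], 0, -1]
    - [[0, 0, 0], 0, -1]

```text
time_s: 50.52
position: [0.5371, -0.1042, 0.043]
orientation: [179.9, -0.1, 3.5]
force: [0.7, 0.2, -1.9]
opening: 0.0405
grasp_force: 42.4
```

Call:
apply_moves:
  increments:
    - [[0, 0, 0.008], 0, -1]
    - [[0, 0, 0.006], 0, -1]
    - [[0, 0, 0.004], 0, -1]
    - [[0, 0, 0.002], 0, -1]
    - [[0, 0, 0], 0, -1]
    - [[0, 0, 0], 0, -1]
    - [[0, 0, 0], 0, -1]

```text
time_s: 51.1
position: [0.5359, -0.1038, 0.0222]
orientation: [-180.0, 0.0, 3.5]
force: [-3.9, 0.7, 5.9]
opening: 0.0408
grasp_force: 43.2
```

Call:
apply_moves:
  increments:
    - [[0, 0, 0.001], 0, -1]
    - [[0, 0, 0], 0, -1]
    - [[0, 0, 0], 0, -1]

```text
time_s: 51.35
position: [0.5359, -0.1038, 0.0221]
orientation: [-180.0, 0.1, 3.5]
force: [-6.0, 2.2, 12.1]
opening: 0.0405
grasp_force: 43.9
```

Call:
apply_moves:
  increments:
    - [[0, 0, -0.001], 0, 0.2]
    - [[0, 0, 0], 0, 0.6]
    - [[0, 0, 0], 0, 1]
    - [[0, 0, 0], 0, 1]
    - [[0, 0, 0], 0, 1]
    - [[0, 0, -0.02], 0, 1]
    - [[0, 0, -0.03], 0, 1]
    - [[0, 0, -0.03], 0, 1]
    - [[0, 0, -0.03], 3.5, 1]
    - [[-0.002, -0.03, 0], 0, 1]
    - [[-0.002, -0.031, 0], 0, 1]
    - [[-0.002, -0.031, 0], 0, 1]

```text
time_s: 52.35
position: [0.5302, -0.0114, 0.1323]
orientation: [180.0, -0.1, -0.1]
force: [0.6, 0.3, -0.5]
opening: 0.0853
grasp_force: 0.0
```

Call:
apply_moves:
  increments:
    - [[-0.002, -0.031, 0], 0, 1]
    - [[-0.002, -0.031, 0], 0, 1]
    - [[-0.002, -0.031, 0], 0, 1]
    - [[-0.002, -0.031, 0], 0, 1]
    - [[-0.002, -0.031, 0], 0, 1]
    - [[-0.002, -0.031, 0], 0, 1]
    - [[-0.001, -0.031, 0], 0, 1]
    - [[0, 0, 0], 0, 1]
    - [[0, 0, 0], 0, 1]
    - [[0, 0, 0], 0, 1]
    - [[0, 0, 0], 0, 1]

```text
time_s: 53.27
position: [0.5168, 0.2041, 0.1312]
orientation: [180.0, 0.0, -0.0]
force: [-0.3, -0.3, 0.1]
opening: 0.0856
grasp_force: 0.0
```

```bash
python3 - <<'E'
from h import *
c=wshot("w10"); st()
E
```

```text
t 53.32 [0.517 0.204 0.131] [179.99   0.02  -0.07] [ 1.07 -0.03 -0.56] op 0.0853 gf 0.0
```

View pics/w10.png

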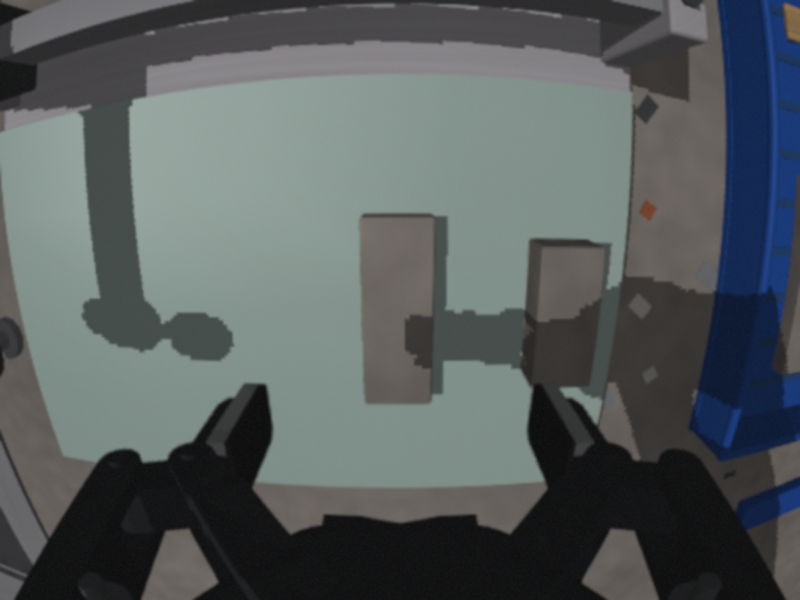

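Stone c is still in place at (398,308) and d is undisturbed. I'll grip c and take it back to the drainer.

Call:
apply_moves:
  increments:
    - [[0, -0.001, 0.02], 0, 1]
    - [[0, 0, 0.025], 0, 1]
    - [[0, 0, 0.02], 0, 1]
    - [[0, 0, 0.01], 0, 1]
    - [[0, 0, 0.006], 0, 1]
    - [[0, 0, 0.004], 0, 1]
    - [[0, 0, 0], 0, 1]
    - [[0, 0, 0], 0, 1]
    - [[0, 0, 0], 0, -1]
    - [[0, 0, 0], 0, -1]
    - [[0, 0, 0], 0, -1]
    - [[0, 0, 0], 0, -1]
  grip_force: 40

```text
time_s: 54.32
position: [0.5171, 0.2063, 0.047]
orientation: [-180.0, -0.1, 0.0]
force: [1.0, -0.2, -0.0]
opening: 0.039
grasp_force: 0.0
```

Call:
apply_moves:
  increments:
    - [[0, 0, 0], 0, -1]
    - [[0, 0, 0], 0, -1]
    - [[0, 0, 0], 0, -1]
    - [[0, 0, 0], 0, -1]

```text
time_s: 54.65
position: [0.5173, 0.2063, 0.0471]
orientation: [-180.0, -0.1, 0.0]
force: [-0.4, 0.2, 3.9]
opening: 0.0349
grasp_force: 40.5
```

Call:
apply_moves:
  increments:
    - [[0, 0, -0.01], 0, -1]
    - [[0, 0, -0.02], 0, -1]
    - [[0, 0, -0.03], 0, -1]
    - [[0, 0, -0.03], 0, -1]
    - [[0, 0.02, 0], 0, -1]
    - [[0.001, 0.034, 0], 0, -1]
    - [[0.001, 0.034, 0], 0, -1]
    - [[0.001, 0.034, 0], 0, -1]
    - [[0.001, 0.034, 0], 0, -1]
    - [[0.001, 0.034, 0], 0, -1]
    - [[0.001, 0.034, 0], 0, -1]
    - [[0.001, 0.034, 0], 0, -1]

```text
time_s: 55.65
position: [0.5228, -0.0532, 0.136]
orientation: [-180.0, 0.1, 0.0]
force: [1.2, 0.5, -0.9]
opening: 0.0349
grasp_force: 40.2
```

Call:
apply_moves:
  increments:
    - [[0.001, 0.035, 0], 0, -1]
    - [[0.001, 0.035, 0], 0, -1]
    - [[0.001, 0.035, 0], 0, -1]
    - [[0.001, 0.035, 0], 0, -1]
    - [[0.001, 0.035, 0], 0, -1]
    - [[0.001, 0.035, 0], 0, -1]
    - [[0.001, 0.035, 0], 0, -1]
    - [[0.001, 0.035, 0], 0, -1]
    - [[0.001, 0.035, 0], 0, -1]
    - [[0.001, 0.02, 0], 0, -1]
    - [[0, 0, 0], 0, -1]
    - [[0, 0, 0], 0, -1]

```text
time_s: 56.65
position: [0.5331, -0.3873, 0.1356]
orientation: [-179.9, 0.1, -0.1]
force: [-0.8, 0.4, -1.4]
opening: 0.0346
grasp_force: 40.3
```

Call:
apply_moves:
  increments:
    - [[0, 0, 0.02], 0, -1]
    - [[0, 0, 0.03], 0, -1]
    - [[0, 0, 0.03], 0, -1]
    - [[0, 0, 0.01], 0, -1]
    - [[0, 0, 0], 0, -1]
    - [[0, 0, 0], 0, -1]
    - [[0, 0, 0], 0, -1]
    - [[0, 0, 0], 0, -1]

```text
time_s: 57.32
position: [0.5354, -0.3878, 0.0492]
orientation: [179.8, -0.2, 0.0]
force: [1.2, -0.3, -1.3]
opening: 0.0345
grasp_force: 40.3
```

Call:
apply_moves:
  increments:
    - [[0, 0, 0.01], 0, -1]
    - [[0, 0, 0.006], 0, -1]
    - [[0, 0, 0.004], 0, -1]
    - [[0, 0, 0.002], 0, -1]
    - [[0, 0, 0], 0, -1]
    - [[0, 0, 0], 0, -1]
    - [[0, 0, 0], 0, -1]

```text
time_s: 57.9
position: [0.5338, -0.3867, 0.0252]
orientation: [-179.9, 0.1, 0.0]
force: [-3.3, 2.5, 5.1]
opening: 0.0349
grasp_force: 41.0
```

Call:
apply_moves:
  increments:
    - [[0, 0, 0.001], 0, -1]
    - [[0, 0, 0], 0, -1]
    - [[0, 0, 0], 0, -1]

```text
time_s: 58.15
position: [0.5338, -0.3867, 0.0252]
orientation: [-179.9, 0.1, 0.0]
force: [-4.4, 3.5, 8.2]
opening: 0.0345
grasp_force: 41.5
```

Contact made. I'll release, retreat and do the final check.

Call:
apply_moves:
  increments:
    - [[0, 0, -0.001], 0, 0.2]
    - [[0, 0, 0], 0, 0.6]
    - [[0, 0, 0], 0, 1]
    - [[0, 0, 0], 0, 1]
    - [[0, 0, 0], 0, 1]
    - [[0, 0, -0.02], 0, 1]
    - [[0, 0, -0.03], 0, 1]
    - [[0, 0, -0.035], 0, 1]
    - [[0, 0, -0.035], 0, 1]
    - [[0, 0, -0.035], 0, 1]
    - [[0, 0, -0.035], 0, 1]
    - [[0, 0, -0.035], 0, 1]

```text
time_s: 59.15
position: [0.5338, -0.3866, 0.2509]
orientation: [-180.0, 0.0, 0.0]
force: [0.1, -0.6, -0.6]
opening: 0.0853
grasp_force: 0.0
```

Call:
apply_moves:
  increments:
    - [[-0.005, -0.03, -0.015], 0, 1]
    - [[-0.005, -0.03, -0.015], 0, 1]
    - [[-0.005, -0.03, -0.015], 0, 1]
    - [[-0.005, -0.03, -0.015], 0, 1]
    - [[-0.005, -0.03, -0.015], 0, 1]
    - [[-0.005, -0.03, -0.015], 0, 1]
    - [[-0.005, -0.03, 0], 0, 1]
    - [[-0.005, -0.03, 0], 0, 1]
    - [[0, -0.03, 0], 0, 1]
    - [[0, -0.03, 0], 0, 1]
    - [[0, 0, 0], 0, 1]
    - [[0, 0, 0], 0, 1]

```text
time_s: 60.15
position: [0.4938, -0.0858, 0.3395]
orientation: [180.0, -0.0, 0.2]
force: [0.3, -0.1, 0.0]
opening: 0.0855
grasp_force: 0.0
```

```bash
python3 - <<'E'
from h import *
c=wshot("w11"); st()
E
```

```text
t 60.2 [ 0.494 -0.087  0.339] [179.96  -0.01   0.09] [ 0.32 -1.27  0.22] op 0.0854 gf 0.0
```

View pics/w11.png

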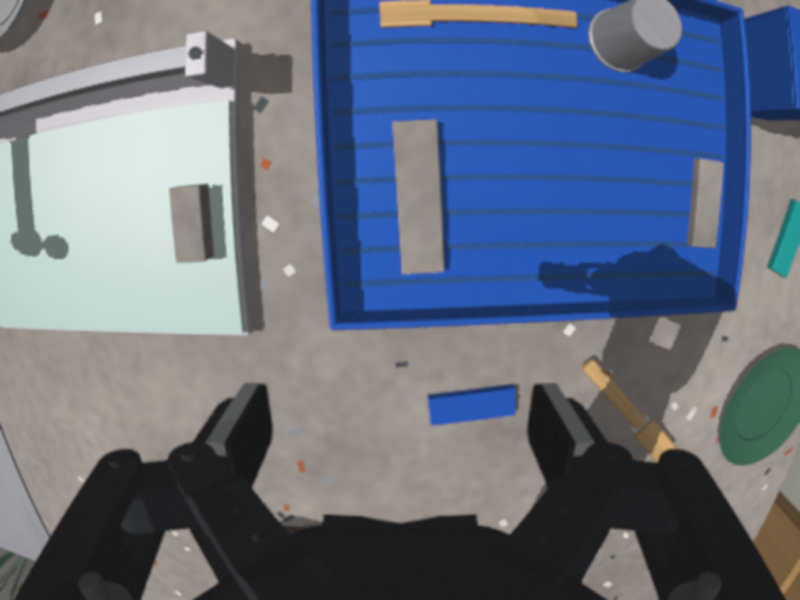

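Stones a (418,195) and c (706,203) lie flat in the drainer, and d (190,223) is on the glass. One top-view crop will check the carriage.

```bash
python3 - <<'E'
from h import *
c=capture("top"); cv2.imwrite("pics/top1.png",cv2.resize(c["frame"][120:225,80:360],(800,300),interpolation=2))
E
```

```text
(no output)
```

View pics/top1.png

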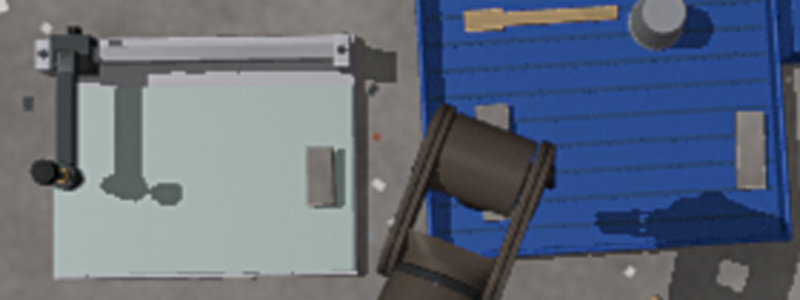

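The carriage, at (68,50), is against the left post with the knob up, and everything is in place.

```bash
python3 -c "
from station import bot
print(bot.hand_in())"
```

```text
the job is handed in; nothing more can be done
None
```

Job handed in: the gauge read about 17 mm for stone a, 16 mm for c and 26.5 mm for d (b was absent), so a and c are back flat in the drainer, d stays on the glass, and the carriage is parked left with the foot up.

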